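# Put a retouched picture and its trial tablets away to dry

## Robot

A 6-joint arm with a two-finger parallel gripper is mounted at the origin on the work surface. World frame = base frame: x ahead of the robot, y to its left, z up, the work surface at z = 0. Lengths are in m, angles in degrees, forces in N, time in s.
With the tool pointing down it reaches from about 0.35 to 0.875 m from the base axis. Payload 4.2 kg.
Tool frame: the origin (TCP) lies midway between the tips of the shut fingers; the grasp point (between the pads) lies 19 mm behind it; z points along the fingers, y is the direction in which the jaws open and shut (so a half turn about z gives the same grasp; the last joint's range is limited). The gripper opens to 87 mm and grips with 3 to 60 N. Pads are 19 mm wide; open, the fingers measure 117 mm over their backs; the gripper's body (75 mm by 190 mm) begins 51 mm behind the grasp point.
Start: joints at [85.863, 22.042, 0.453, 0, -68.411, -14.817], TCP at [0.203, 0.591, 0.223] pointing down, gripper open.
Joint ranges: [-179.83, 179.83], [-69.29, 118.12], [-61.27, 80.66], [-181.25, 117.63], [-171.15, -9.14], [-177.46, 177.46]. Speed limits (degrees/s): [159.86, 159.86, 180, 180, 180, 180].

## Interface

Orientations are given as a 3x3 rotation matrix whose columns are the frame's x, y, z axes.
In Python, from station import sense, capture, get_calibration, finish_job, spot_in, spot_point gives the robot as it stands.
- The arm moves only by the shell command python3 -m inch 'ROWS'. ROWS is JSON, a list of rows, each an object with "fingers": the finger opening in cm, from 0 to 8.7; "delta_pos": the shift along the tool's x, y, z in cm, a list of three; "spin": the turn about the tool's z in degrees. In form: [{"fingers": fingers, "delta_pos": [dx, dy, dz], "spin": spin}, ...]. A call has 1 to 20 rows; each row is the pose to reach, as a shift and turn from the pose commanded when the call began, along the tool's axes at that moment; what a row does not reach only later rows make up. A row lasts 1/10 s, in which the tool goes at most 50 mm and 8.59 degrees, less where a joint would pass 70% of its speed; a pose out of reach is approached as far as the arm can. A call with a gripper value outside its range is refused whole. The fingers move at their own pace and stop on an object; the grip force is fixed at half the most. Time passes only in rows, so rows that repeat a pose let the fingers close. It gives the time, the measured TCP pose, the force and the opening at its end, in the units of the state.
- sense(): the state, without advancing time (a new reading comes with each control period).
- capture(name): name is "scene" or "top" or "wrist"; returns the picture (480x640x3 uint8, red, green, blue); there is no depth.
- get_calibration(name): a dict with "K" (3x3 intrinsics, pixels), "T" (4x4, takes a point from camera to world coordinates). Camera axes: x right, y up, looking along -z (the intrinsics and any distortion apply to the point x, -y, -z); pixel columns grow to the right and rows downward; lengths in m; the calibration is good to about 2 mm. A picture is of the moment at which its call begins: read the wrist's pose just before it. get_calibration takes no time and is no camera call; for the wrist camera it gives the pose at the moment of the call.
- finish_job(): hands the job in, once; it reports no verdict.
Trained networks look in the newest picture that a camera, given by its name, has taken for a name from the list of things; names that differ only in an ending like _2 or _b are one class to them, and where a whole thing is asked for, a point or a joint stands for the part that bears it (a point fixed in the world has none). Each returns a list of dicts, best first, with "conf" (0 to 1); they miss things now and then, are a little off and sometimes report something else, mostly with a low value. They report only what shows in the picture. A call takes as long as a camera call. They do not tell look-alikes from the thing itself.
- spot_in(camera, target): "extent" ([left, top, right, bottom] as shares, 0 to 1, of the picture: columns of its width, rows of its height, round what is visible of it).
- spot_point(camera, target): "location" ([column, row] as shares, 0 to 1, of the picture: columns of its width, rows of its height: a listed point, or the origin of a listed thing).
The state is a dict: "time_s": time; "joints": joint angles; "joint_velocities": joint speeds; "effort": joint torques, N m; "tcp_pos": TCP position; "ee_rot": TCP orientation; "wrist_force": force on the tool from outside, world axes, zero at the start; "moment": the same for the moment, N m; "gripper_width": opening from 0.0 (shut) to 1.0 (fully open).
Only numpy, scipy, OpenCV 4.12 (cv2) and the standard library are available. Lean on these libraries where they do the work, as an engineer would, in place of code of your own. Each camera call takes 0.05 s, during which the arm holds its last target.

## Task

The retouched picture and the colour-trial tablets must dry overnight, free of dust: slide each tablet, painted face up, fully home into the drying rack, one to a level. Take the four spacer blocks off the clear cover and stand one on each corner of the picture, square with it and wholly on the bare wood margin, then lay the cover over the picture, centred and square, so that it rests level on all four blocks. Never touch the wet painted field with the gripper, and leave the dish, the jar and the palette knife where they are.

Things in the scene. Friction and masses are not known exactly. Their poses are not given: they have to be found in the camera images.
- picture: small painting on an oak panel lying face up, fixed: 180 mm along its x, 240 mm along its y, 12 mm thick. Painted field (dark, with flowers) 100 x 160 mm in the middle; a bare wood margin 40 mm wide runs all round it. Origin: centre of the underside; z up.
- corner0 (a point): middle of the 40 x 40 mm bare-wood corner of the picture's margin, 10 mm above the panel's top face: where the middle of a block that stands there lies; at x = -70, y = -100 mm in the picture's frame
- corner1 (a point): middle of the 40 x 40 mm bare-wood corner of the picture's margin, 10 mm above the panel's top face: where the middle of a block that stands there lies; at x = -70, y = +100 mm in the picture's frame
- corner2 (a point): middle of the 40 x 40 mm bare-wood corner of the picture's margin, 10 mm above the panel's top face: where the middle of a block that stands there lies; at x = +70, y = -100 mm in the picture's frame
- corner3 (a point): middle of the 40 x 40 mm bare-wood corner of the picture's margin, 10 mm above the panel's top face: where the middle of a block that stands there lies; at x = +70, y = +100 mm in the picture's frame
- paint: the picture's wet painted field, dark with flowers, fixed on the panel's top face: 100 mm along x, 160 mm along y, 1 mm thick; origin: its middle, 12 mm above the table
- cover: dust cover, 380 g: flat clear sheet 210 mm along x, 270 along y, 4 thick, dark wooden edge strips 10 wide on top (to 10 mm above the underside). Handle: dark batten on the middle, 90 mm along y, 16 along x, 4 to 34 mm above the underside. Origin: centre of underside; z up. Starts flat on the table, its y roughly along world x, the blocks standing on it.
- block0: spacer block of wood with cork faces, 34 x 34 mm and 20 mm high, about 35 g; origin: its middle; z along the 20 mm. Either cork face may be down. The four blocks are alike and start standing on the cover's sheet, two on either side of its handle.
- block1: spacer block of wood with cork faces, 34 x 34 mm and 20 mm high, about 35 g; origin: its middle; z along the 20 mm. Either cork face may be down. The four blocks are alike and start standing on the cover's sheet, two on either side of its handle.
- block2: spacer block of wood with cork faces, 34 x 34 mm and 20 mm high, about 35 g; origin: its middle; z along the 20 mm. Either cork face may be down. The four blocks are alike and start standing on the cover's sheet, two on either side of its handle.
- block3: spacer block of wood with cork faces, 34 x 34 mm and 20 mm high, about 35 g; origin: its middle; z along the 20 mm. Either cork face may be down. The four blocks are alike and start standing on the cover's sheet, two on either side of its handle.
- tablet0: colour-trial tablet, a rigid gessoed board 120 mm along x, 56 mm along y, 6 mm thick, about 45 g, with painted swatches on its upper (+z) face; starts flat on the table; origin: centre of the underside. The tablets are alike; one to three are present (None if absent).
- tablet1: colour-trial tablet, a rigid gessoed board 120 mm along x, 56 mm along y, 6 mm thick, about 45 g, with painted swatches on its upper (+z) face; starts flat on the table; origin: centre of the underside. The tablets are alike; one to three are present (None if absent).
- tablet2: colour-trial tablet, a rigid gessoed board 120 mm along x, 56 mm along y, 6 mm thick, about 45 g, with painted swatches on its upper (+z) face; starts flat on the table; origin: centre of the underside. The tablets are alike; one to three are present (None if absent).
- rack: fixed wooden drying rack, 76 mm wide (y), 79 high, open to its -x side, facing roughly the robot; origin under it. Two grooved cheeks hold tablets flat by their long edges on three levels 22 mm apart. Grooves: 11 mm high, bottoms 62 mm apart, cheeks' inner faces 44 apart, 74 long from the front (x = -37) to the back stop (x = +37); a tablet slid home stands out 46 mm.
- level0 (a point): where the origin (centre of the underside) of a tablet lies when it is fully home on this level of the rack: floor of the groove 18 mm above the table, x = -23 mm in the rack's frame
- level1 (a point): where the origin (centre of the underside) of a tablet lies when it is fully home on this level of the rack: floor of the groove 40 mm above the table, x = -23 mm in the rack's frame
- level2 (a point): where the origin (centre of the underside) of a tablet lies when it is fully home on this level of the rack: floor of the groove 62 mm above the table, x = -23 mm in the rack's frame
- dish: white porcelain mixing dish, 84 mm across, 30 mm high, a bystander; origin: centre of the underside
- jar: closed amber glass jar, 56 mm across, 60 mm high, a bystander; origin: centre of the underside
- knife: palette knife lying flat along its x, 200 mm long, 20 wide, 12 high, wooden handle, a bystander; origin: middle of the underside
There are look-alikes about, which are no part of the job. What is shaped like the block2 but pink is not meant. Leave any pink look-alike of the block1 alone.

How it is judged (in metres and radians):
On the way, in this order (a step that is already met when the one before it is completed fails the run):
1. a spacer block stands on each of the picture's four corners (distance between any of block0, block1, block2, block3 and corner0 below 0.009 m and distance between any of block0, block1, block2, block3 and corner1 below 0.009 m and distance between any of block0, block1, block2, block3 and corner2 below 0.009 m and distance between any of block0, block1, block2, block3 and corner3 below 0.009 m and (angle between the x axis of block0 and the x axis of picture, either way round below 0.25 rad or angle between the x axis of block0 and the y axis of picture, either way round below 0.25 rad) and (angle between the x axis of block1 and the x axis of picture, either way round below 0.25 rad or angle between the x axis of block1 and the y axis of picture, either way round below 0.25 rad) and (angle between the x axis of block2 and the x axis of picture, either way round below 0.25 rad or angle between the x axis of block2 and the y axis of picture, either way round below 0.25 rad) and (angle between the x axis of block3 and the x axis of picture, either way round below 0.25 rad or angle between the x axis of block3 and the y axis of picture, either way round below 0.25 rad)), for 0.2 s.
2. the cover lies level on the four blocks, centred and square over the picture (horizontal distance between cover and picture below 0.015 m and angle between the y axis of cover and the y axis of picture, either way round below 0.09 rad and z of cover in the frame of picture between 0.029 and 0.035 m and angle between cover's own z axis and vertical below 0.025 rad), for 0.2 s.
At the end, for the whole second after the job is handed in: The middle of a block within 9 mm of each corner point, square within 14 degrees; cover level on them, 29 to 35 mm above the picture's underside, within 15 mm of its centre and 5 degrees of square; each tablet flat, face up, within 8 mm of fully home on a level; all at rest (all of step 1 and all of step 2 and (distance between tablet0 and level0 below 0.008 m or distance between tablet0 and level1 below 0.008 m or distance between tablet0 and level2 below 0.008 m) and angle between each of tablet0, tablet1, tablet2's own z axis and vertical below 0.07 rad and (distance between tablet1 and level0 below 0.008 m or distance between tablet1 and level1 below 0.008 m or distance between tablet1 and level2 below 0.008 m) and (distance between tablet2 and level0 below 0.008 m or distance between tablet2 and level1 below 0.008 m or distance between tablet2 and level2 below 0.008 m) and linear speed of each of block0, block1, block2, block3, tablet0, tablet1, tablet2, cover below 0.02 m/s); the robot touches nothing.
It fails at once if the robot touches the painted field (more than 1 N) (contact force between any of the fingers, the arm and paint above 1 N).
It fails at once if the dish, the jar or the palette knife is moved by more than 20 mm (distance of any of dish, jar, knife from where it was at the start of the episode above 0.02 m).
Of tablet0, tablet1, tablet2 only 1 to 3 are there at a start; the rules pass over those that are not, and their reading is None.
At some moment in a run one of block0, block1, block2, block3, tablet0, tablet1, tablet2 may be knocked a few centimetres aside while the robot is not near it.
Once in a run the grip may slacken for a moment while it holds something.
It also fails if it takes over 210 s, if anything falls off the work surface, if the arm or the gripper's body presses on something with over 40 N, if the wrist force passes 120 N, or if a joint passes its speed limit or range.

## Working session

There is one attempt and no reset: what is moved stays moved. The work goes in short steps, Python scripts to look and compute and a shell command to move; the robot and the scene stay as the last step left them, time stands still between calls to the robot, and variables do not carry over. Pictures are saved under pics/ and viewed, and the job is handed in when it is done.

```bash
ls; mkdir -p pics
python3 - <<'E'
from station import *
import cv2
print(sense())
for n in("scene","top","wrist"):
    im=capture(n); cv2.imwrite(f"pics/{n}0.png",im[:,:,::-1])
    c=get_calibration(n); print(n,c)
E
```

```text
pics
{'time_s': 0.0, 'joints': array([ 8.58636864e+01,  2.20909813e+01,  3.77741758e-01, -2.97639726e-02,
       -6.84111003e+01, -1.48140576e+01]), 'joint_velocities': array([ 0.00585974, -0.00317897,  0.03008103, -0.02694183, -0.0772008 ,
        0.05098636]), 'effort': array([-5.04392101e-04, -3.90665781e+01,  1.87402511e+01,  4.21972454e+00,
        1.10196567e-02, -1.90972401e-04]), 'tcp_pos': array([0.20277518, 0.5905351 , 0.22144137]), 'ee_rot': array([[ 9.45737992e-01, -3.24929597e-01, -6.38306441e-04],
       [-3.24930212e-01, -9.45735598e-01, -2.12959934e-03],
       [ 8.83007323e-05,  2.22144805e-03, -9.99997529e-01]]), 'wrist_force': array([-0.00647624, -0.05319197, -0.00765117]), 'moment': array([0.0174608 , 0.02845002, 0.03700293]), 'gripper_width': 0.9994767874624109}
scene {'K': array([[593.59161394,   0.        , 313.7535972 ],
       [  0.        , 593.59161394, 250.1117379 ],
       [  0.        ,   0.        ,   1.        ]]), 'T': array([[ 0.76057406, -0.35760594,  0.5418903 ,  1.31992012],
       [ 0.64924439,  0.42273611, -0.63227834, -0.95256006],
       [-0.0
[... 245 characters left out ...]
   0.        ,   1.        ]]), 'T': array([[ 0.02554342,  0.99196493, -0.12390764,  0.37842252],
       [-0.99965841,  0.02603189,  0.00232458, -0.0725426 ],
       [ 0.00553145,  0.12380594,  0.99229103,  1.25976543],
       [ 0.        ,  0.        ,  0.        ,  1.        ]])}
wrist {'K': array([[368.16005733,   0.        , 322.48898545],
       [  0.        , 368.16005733, 237.3520503 ],
       [  0.        ,   0.        ,   1.        ]]), 'T': array([[-0.32480372,  0.9065924 ,  0.26943043,  0.27632624],
       [-0.94577809, -0.31210293, -0.08997535,  0.56630016],
       [ 0.00251906, -0.28404572,  0.95880743,  0.38511065],
       [ 0.        ,  0.        ,  0.        ,  1.        ]])}
```

View pics/top0.png

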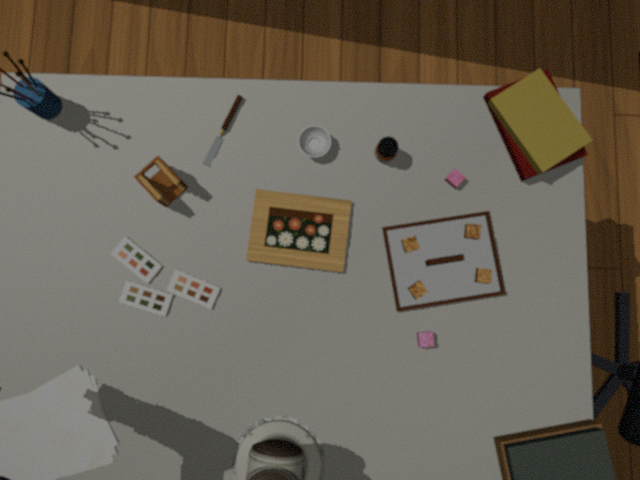

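View pics/scene0.png

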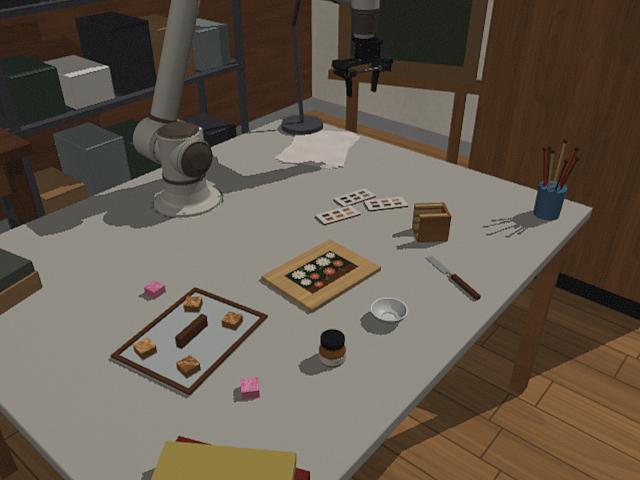

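View pics/wrist0.png

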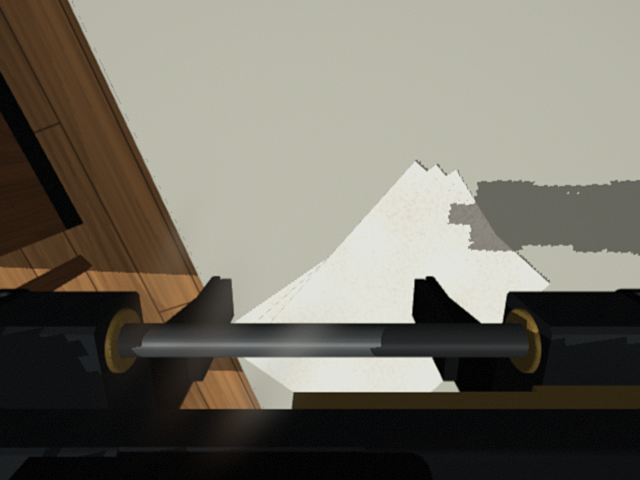

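The top view shows:
- Picture centred near (300,230).
- Cover near (444,260), with brown blocks at (410,243), (472,231), (484,276) and (417,290).
- Pink look-alikes at (456,178) and (426,340), which are not wanted. The wanted blocks are the four brown ones on the sheet.
- Tablets at (137,259), (146,298) and (194,289).
- Rack at (161,181), dish (316,143), jar (387,149) and knife (223,130).

```bash
cat > h.py <<'E'
from station import *
import cv2, numpy as np
def ray(name,px,z,cal=None):
    c=cal or get_calibration(name); K=c["K"];T=c["T"]
    px=np.atleast_2d(np.asarray(px,float))
    d=np.c_[(px[:,0]-K[0,2])/K[0,0],-(px[:,1]-K[1,2])/K[1,1],-np.ones(len(px))]@T[:3,:3].T
    o=T[:3,3]; s=(z-o[2])/d[:,2]
    return o+d*s[:,None]
def proj(name,P,cal=None):
    c=cal or get_calibration(name);K=c["K"];T=c["T"]
    P=np.atleast_2d(np.asarray(P,float)); q=(P-T[:3,3])@T[:3,:3]
    return np.c_[K[0,0]*q[:,0]/-q[:,2]+K[0,2],K[1,1]*-q[:,1]/-q[:,2]+K[1,2]]
def boxes(im,mask,amin=20,amax=1e6):
    n,l,s,c=cv2.connectedComponentsWithStats(mask.astype(np.uint8))
    out=[]
    for i in range(1,n):
        if amin<=s[i,4]<=amax:
            cs,_=cv2.findContours((l==i).astype(np.uint8),cv2.RETR_EXTERNAL,cv2.CHAIN_APPROX_NONE)
            out.append((cv2.minAreaRect(cs[0]),s[i,4],c[i]))
    return out
def wrist():
    """pose,cal,picture"""
    c=get_calibration("wrist"); im=capture("wrist"); return c,im
def rel(target,yaw_tool_y=None):
    """shift (cm) along tool axes from the current TCP to target xyz, and yaw of tool y"""
    s=sense(); R=s["ee_rot"]; d=R.T@(np.asarray(target)-s["tcp_pos"])
    y=np.degrees(np.arctan2(R[1,1],R[0,1]))
    out=np.round(d*100,2); 
    if yaw_tool_y is None: return out, round(y,1)
    # spin positive about tool z (down) = negative world yaw
    w=(yaw_tool_y-y+90)%180-90
    return out, round(y,1), "spin",round(-w,1), "joint6",round(s["joints"][5],1)
E
python3 - <<'E'
from h import *
im=capture("top")
big=cv2.resize(im[100:350,90:530],None,fx=1.8,fy=1.8,interpolation=cv2.INTER_CUBIC)
cv2.imwrite("pics/topcrop.png",big[:,:,::-1])
for n,z in [("picture",.012),("paint",.012),("corner0",.022),("corner1",.022),("corner2",.022),("corner3",.022),("cover",.004),("block0",.014),("tablet0",.006),("rack",0),("dish",0),("jar",0),("knife",0)]:
    for d in spot_point("top",n):
        if d["conf"]>.3:
            p=np.array(d["location"])*[640,480]; print(n,round(d["conf"],2),p.round(1),ray("top",p,z)[0].round(3))
print(sense()['time_s'])
E
```

```text
picture 0.79 [300.3 227.9] [ 0.559 -0.036  0.012]
picture 0.56 [255.9 253. ] [0.494 0.071 0.012]
paint 0.64 [415.5 290.1] [ 0.413 -0.32   0.012]
paint 0.56 [300.1 230.9] [ 0.552 -0.035  0.012]
corner0 0.84 [343.9 201.9] [ 0.625 -0.142  0.022]
corner0 0.74 [252.1 251. ] [0.498 0.08  0.022]
corner0 0.72 [334.7 260.8] [ 0.479 -0.122  0.022]
corner0 0.55 [262.8 197.4] [0.631 0.059 0.022]
corner1 0.84 [343.9 201.9] [ 0.625 -0.142  0.022]
corner1 0.74 [252.1 251. ] [0.498 0.08  0.022]
corner1 0.72 [334.7 260.8] [ 0.479 -0.122  0.022]
corner1 0.55 [262.8 197.4] [0.631 0.059 0.022]
corner2 0.84 [343.9 201.9] [ 0.625 -0.142  0.022]
corner2 0.74 [252.1 251. ] [0.498 0.08  0.022]
corner2 0.72 [334.7 260.8] [ 0.479 -0.122  0.022]
corner2 0.55 [262.8 197.4] [0.631 0.059 0.022]
corner3 0.84 [343.9 201.9] [ 0.625 -0.142  0.022]
corner3 0.74 [252.1 251. ] [0.498 0.08  0.022]
corner3 0.72 [334.7 260.8] [ 0.479 -0.122  0.022]
corner3 0.55 [262.8 197.4] [0.631 0.059 0.022]
cover 0.83 [443.2 260.6] [ 0.488 -0.39   0.004]
block0 0.7 [421.2 339.8] [ 0.295 -0.334  0.014]
block0 0.69 [454.1 177. ] [ 0.697 -0.416  0.014]
block0 0.68 [478.7 277.9] [ 0.447 -0.474  0.014]
block0 0.6 [410.2 245.4] [ 0.522 -0.307  0.014]
block0 0.55 [474.7 230.1] [ 0.565 -0.466  0.014]
block0 0.47 [415.3 290.2] [ 0.413 -0.32   0.014]
tablet0 0.72 [149.7 298.4] [0.377 0.326 0.006]
tablet0 0.66 [194.  289.3] [0.402 0.219 0.006]
tablet0 0.65 [140.  261.5] [0.466 0.355 0.006]
rack 0.68 [166.9 190.3] [0.647 0.302 0.   ]
dish 0.96 [316.6 146.1] [ 0.772 -0.071  0.   ]
jar 0.77 [387.4 153.4] [ 0.758 -0.251  0.   ]
knife 0.74 [224.5 131.5] [0.804 0.165 0.   ]
knife 0.64 [260.9 195.4] [0.64  0.066 0.   ]
0.85
```

View pics/topcrop.png

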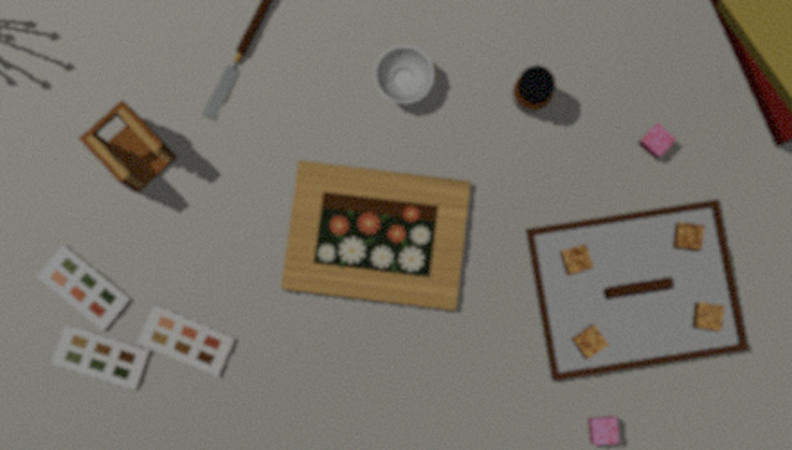

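```bash
python3 -m inch '[{"fingers":8.7,"delta_pos":[10,5,-2],"spin":0},{"fingers":8.7,"delta_pos":[25,12,-5],"spin":0},{"fingers":8.7,"delta_pos":[42,20.5,-8],"spin":0},{"fingers":8.7,"delta_pos":[42,20.5,-8],"spin":0},{"fingers":8.7,"delta_pos":[42,20.5,-8],"spin":0},{"fingers":8.7,"delta_pos":[42,20.5,-8],"spin":0},{"fingers":8.7,"delta_pos":[42,20.5,-8],"spin":0},{"fingers":8.7,"delta_pos":[42,20.5,-8],"spin":0},{"fingers":8.7,"delta_pos":[42,20.5,-8],"spin":0},{"fingers":8.7,"delta_pos":[42,20.5,-8],"spin":0},{"fingers":8.7,"delta_pos":[42,20.5,-8],"spin":0},{"fingers":8.7,"delta_pos":[42,20.5,-8],"spin":0}]'
python3 - <<'E'
from h import *
c,im=wrist(); cv2.imwrite("pics/w1.png",im[:,:,::-1]); print(sense()['tcp_pos'])
E
```

```text
time_s: 2.05
tcp_pos: [0.5336, 0.2604, 0.3023]
ee_rot: [[0.945, -0.326, -0.001], [-0.326, -0.945, 0.0], [-0.001, 0.0, -1.0]]
wrist_force: [0.2, 0.7, 0.5]
gripper_width: 0.99
[0.53315448 0.26101683 0.30223394]
```

View pics/w1.png

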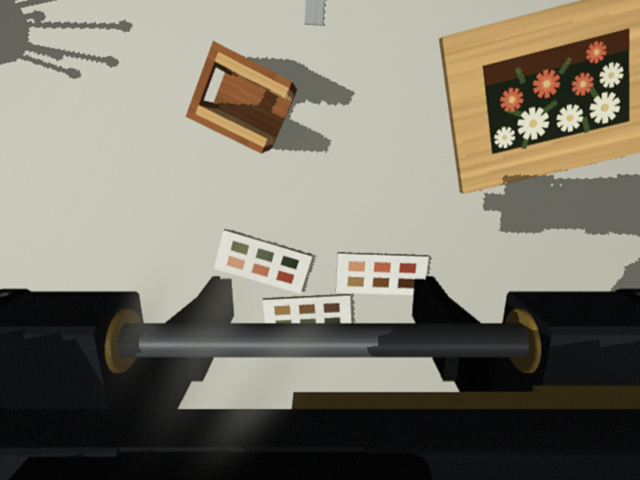

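Run:
```python
from h import *
im=cv2.imread("pics/w1.png")
cv2.imwrite("pics/w1r.png",cv2.resize(im[30:170,170:320],None,fx=4,fy=4,interpolation=cv2.INTER_CUBIC))
cv2.imwrite("pics/w1t.png",cv2.resize(im[215:345,200:440],None,fx=3.2,fy=3.2,interpolation=cv2.INTER_CUBIC))
```

```text
(no output)
```

View pics/w1r.png

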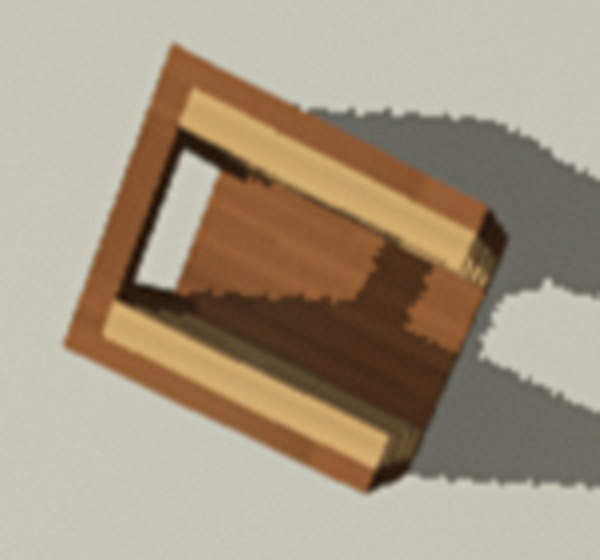

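View pics/w1t.png

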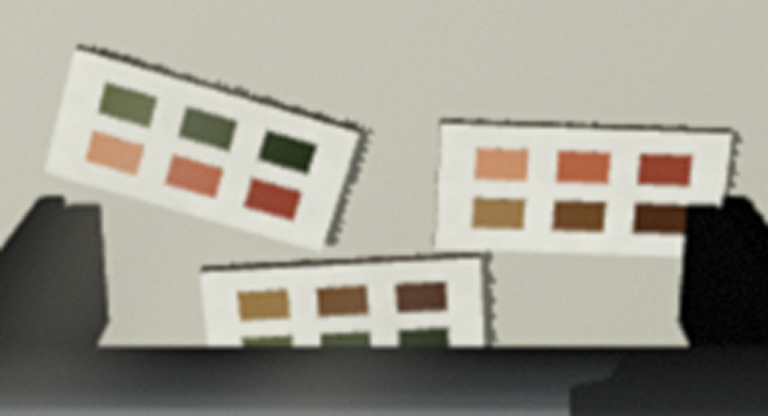

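Run:
```python
from h import *
c=get_calibration("wrist")
px=np.array([[172,43],[65,345],[487,208],[367,492]])/4+[170,30]
P=ray("wrist",px,.079,c)[:,:2]; print(P.round(4))
b0,b1,f0,f1=P
print("w",np.linalg.norm(b0-b1),np.linalg.norm(f0-f1),"l",np.linalg.norm(b0-f0),np.linalg.norm(b1-f1))
for v in(b0-f0,b1-f1): print(np.degrees(np.arctan2(v[1],v[0])))
for v in(b0-b1,f0-f1): print(np.degrees(np.arctan2(v[1],v[0])))
# tablets
px=np.array([[[78,46],[362,130],[328,247],[45,173]],[[441,121],[733,131],[733,190],[436,248]],[[202,268],[486,255],[490,300],[205,330]]])/3.2+[200,215]
for q in px:
    T=ray("wrist",q,.006,c)[:,:2]; v=T[1]-T[0]; print(T.round(4).tolist(),"L",np.linalg.norm(v).round(4),"W",np.linalg.norm(T[3]-T[0]).round(4),"yaw",np.degrees(np.arctan2(v[1],v[0])).round(1))
```

```text
[[0.7149 0.3082]
 [0.6613 0.3609]
 [0.6568 0.2504]
 [0.6035 0.3029]]
w 0.07515954911735864 0.07484699434241245 l 0.08195370680473348 0.0818586007298848
44.90049619139061
45.118603745824835
-44.48911571861833
-44.55982864180833
[[0.5288, 0.3968], [0.4576, 0.3001], [0.4125, 0.3313], [0.4827, 0.4316]] L 0.1201 W 0.0578 yaw -126.4
[[0.4507, 0.268], [0.4073, 0.1553], [0.3818, 0.1617], [0.3971, 0.2879]] L 0.1208 W 0.0572 yaw -111.0
[[0.4208, 0.3856], [0.3871, 0.2688], [0.3663, 0.2736], [0.3928, 0.3953]] L 0.1216 W 0.0296 yaw -106.1
```

Run:
```python
from h import *
print(sense()["joints"].round(1)); print(rel([0.386,0.1805,0.06],-21))
```

```text
[ 41.7  16.5   3.7  -0.  -77.2  29.4]
(array([-11.29,  12.39,  24.23]), np.float64(-108.9), 'spin', np.float64(-87.9), 'joint6', np.float64(29.4))
```

```bash
python3 -m inch '[{"fingers":7.2,"delta_pos":[-5,5,5],"spin":-20},{"fingers":7.2,"delta_pos":[-11.3,12.4,15],"spin":-45},{"fingers":7.2,"delta_pos":[-11.3,12.4,20],"spin":-70},{"fingers":7.2,"delta_pos":[-11.3,12.4,24.2],"spin":-88},{"fingers":7.2,"delta_pos":[-11.3,12.4,24.2],"spin":-88},{"fingers":7.2,"delta_pos":[-11.3,12.4,24.2],"spin":-88},{"fingers":7.2,"delta_pos":[-11.3,12.4,24.2],"spin":-88},{"fingers":7.2,"delta_pos":[-11.3,12.4,24.2],"spin":-88},{"fingers":7.2,"delta_pos":[-11.3,12.4,24.2],"spin":-88},{"fingers":7.2,"delta_pos":[-11.3,12.4,24.2],"spin":-88},{"fingers":7.2,"delta_pos":[-11.3,12.4,24.2],"spin":-88},{"fingers":7.2,"delta_pos":[-11.3,12.4,24.2],"spin":-88},{"fingers":7.2,"delta_pos":[-11.3,12.4,24.2],"spin":-88}]'
python3 - <<'E'
from h import *
c,im=wrist(); cv2.imwrite("pics/w2.png",im[:,:,::-1]); print(sense()['joints'].round(1),rel([0.386,0.1805,0.002],-21))
E
```

```text
time_s: 3.4
tcp_pos: [0.386, 0.1809, 0.0607]
ee_rot: [[0.357, 0.934, 0.0], [0.934, -0.357, 0.0], [0.0, 0.0, -1.0]]
wrist_force: [0.5, 0.2, -0.2]
gripper_width: 0.83
[ 47.1  14.9 -38.7  -0.  -36.4 112. ] (array([-0.03, -0.  ,  5.87]), np.float64(-20.9), 'spin', np.float64(0.1), 'joint6', np.float64(112.0))
```

View pics/w2.png

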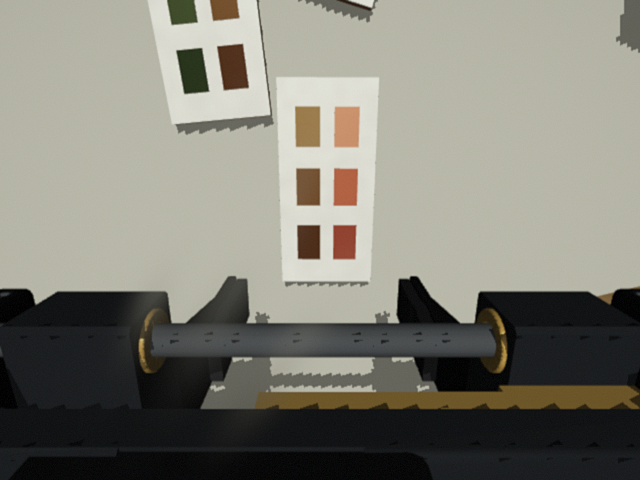

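Run:
```python
from h import *
c=get_calibration("wrist"); s=sense()
P=ray("wrist",[[284,282],[371,282],[378,78],[278,78]],.006,c)
print(P.round(4)); print(((P-s["tcp_pos"])@s["ee_rot"]*1000).round(1))
print(proj("wrist",[s["tcp_pos"],s["tcp_pos"]-[0,0,.06]]))
```

```text
[[0.3568 0.1748 0.006 ]
 [0.4088 0.1549 0.006 ]
 [0.4513 0.268  0.006 ]
 [0.4002 0.2876 0.006 ]]
[[-16.1 -25.3  54.7]
 [-16.1  30.5  54.7]
 [104.8  29.7  54.7]
 [104.8 -25.   54.7]]
[[323.7844825  296.49390538]
 [323.46792162 255.52146589]]
```

```bash
python3 -m inch '[{"fingers":7.2,"delta_pos":[0,0.25,3],"spin":0},{"fingers":7.2,"delta_pos":[0,0.25,5.85],"spin":0},{"fingers":7.2,"delta_pos":[0,0.25,5.85],"spin":0},{"fingers":7.2,"delta_pos":[0,0.25,5.85],"spin":0},{"fingers":4,"delta_pos":[0,0.25,5.85],"spin":0},{"fingers":4,"delta_pos":[0,0.25,5.85],"spin":0},{"fingers":4,"delta_pos":[0,0.25,5.85],"spin":0},{"fingers":4,"delta_pos":[0,0.25,5.85],"spin":0},{"fingers":4,"delta_pos":[0,0.25,5.85],"spin":0}]'
python3 -m inch '[{"fingers":4,"delta_pos":[0,0,-2],"spin":0},{"fingers":4,"delta_pos":[0,0,-5.5],"spin":0},{"fingers":4,"delta_pos":[0,0,-8],"spin":0},{"fingers":4,"delta_pos":[0,0,-8],"spin":0},{"fingers":4,"delta_pos":[0,0,-8],"spin":0}]'
python3 - <<'E'
from h import *
c,im=wrist(); cv2.imwrite("pics/w3.png",im[:,:,::-1])
u=np.array([np.cos(np.radians(45.2)),np.sin(np.radians(45.2))]); o=np.array([.6562,.3029])
t=o+u*(-.023-.044-.10); print(t, rel([*t,.03],-44.8))
E
```

```text
time_s: 4.35
tcp_pos: [0.3888, 0.1793, 0.0022]
ee_rot: [[0.358, 0.934, 0.0], [0.934, -0.358, 0.0], [0.0, 0.0, -1.0]]
wrist_force: [-1.0, 0.2, 1.7]
gripper_width: 0.633
time_s: 4.85
tcp_pos: [0.3886, 0.1793, 0.0822]
ee_rot: [[0.358, 0.934, 0.0], [0.934, -0.358, 0.001], [0.001, 0.0, -1.0]]
wrist_force: [-0.3, 0.7, -0.7]
gripper_width: 0.637
[0.53852609 0.18440169] (array([ 5.91, 13.84,  5.13]), np.float64(-21.0), 'spin', np.float64(23.8), 'joint6', np.float64(112.4))
```

View pics/w3.png

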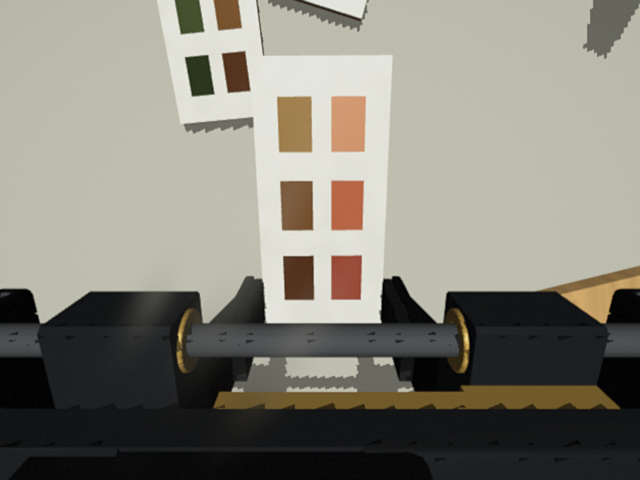

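```bash
cat >> h.py <<'E'
def droop(px4,name="wrist"):
    # far-left, far-right corner px ; tip z by fitting width 56mm
    s=sense();c=get_calibration(name)
    for z in np.arange(-.012,.022,.004):
        P=ray(name,px4,s["tcp_pos"][2]+z,c); q=(P-s["tcp_pos"])@s["ee_rot"]*1000
        print(round(z*1000), "w",np.linalg.norm(P[0]-P[1]).round(4), q[:,:2].round(1).tolist())
E
python3 - <<'E'
from h import *
droop([[258,55],[392,55]])
E
```

```text
-12 w 0.058 [[108.8, -28.6], [108.8, 29.4]]
-8 w 0.0567 [[108.1, -27.9], [108.1, 28.7]]
-4 w 0.0554 [[107.5, -27.3], [107.5, 28.1]]
0 w 0.054 [[106.8, -26.7], [106.8, 27.4]]
4 w 0.0527 [[106.1, -26.0], [106.1, 26.7]]
8 w 0.0514 [[105.4, -25.4], [105.4, 26.0]]
12 w 0.0501 [[104.7, -24.8], [104.7, 25.3]]
16 w 0.0487 [[104.0, -24.1], [104.0, 24.6]]
20 w 0.0474 [[103.3, -23.5], [103.3, 23.9]]
```

Run:
```python
from h import *
im=cv2.imread("pics/w3.png")
cv2.imwrite("pics/w3c.png",cv2.resize(im[40:320,230:410],None,fx=3,fy=2,interpolation=cv2.INTER_CUBIC))
s=capture("scene"); p=proj("scene",sense()["tcp_pos"])[0]; print(p)
x,y=p.astype(int); cv2.imwrite("pics/s3c.png",cv2.resize(s[max(y-80,0):y+60,max(x-60,0):x+140,::-1],None,fx=4,fy=4,interpolation=cv2.INTER_CUBIC))
```

```text
[323.78941173 194.17760668]
```

View pics/w3c.png

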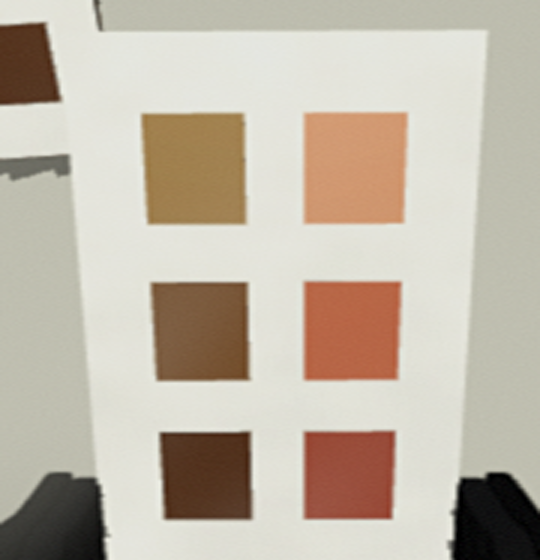

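View pics/s3c.png

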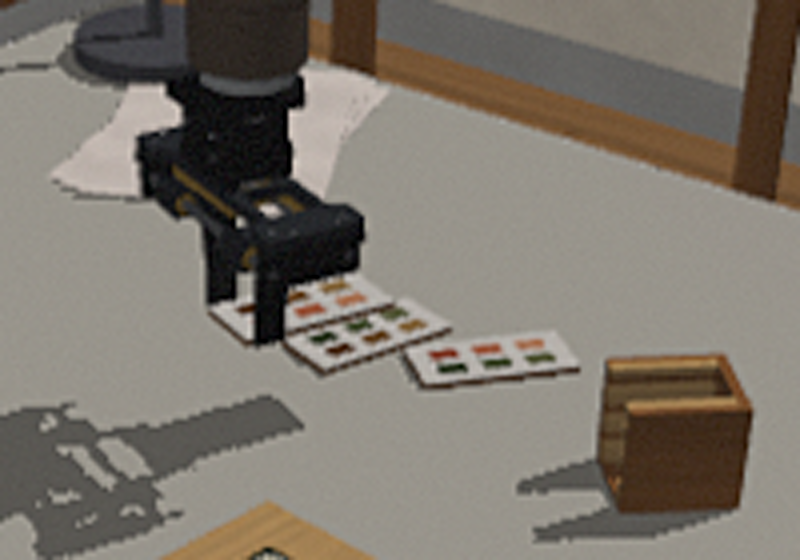

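```bash
python3 -m inch '[{"fingers":4,"delta_pos":[1,3,0],"spin":8},{"fingers":4,"delta_pos":[3,7,1],"spin":16},{"fingers":4,"delta_pos":[5.9,12,3],"spin":24},{"fingers":4,"delta_pos":[5.9,13.85,5.8],"spin":23.8},{"fingers":4,"delta_pos":[5.9,13.85,5.8],"spin":23.8},{"fingers":4,"delta_pos":[5.9,13.85,5.8],"spin":23.8},{"fingers":4,"delta_pos":[5.9,13.85,5.8],"spin":23.8}]'
python3 - <<'E'
from h import *
c,im=wrist(); cv2.imwrite("pics/w4.png",im[:,:,::-1]); print(sense()['tcp_pos'])
E
```

```text
time_s: 5.65
tcp_pos: [0.5385, 0.1847, 0.0241]
ee_rot: [[0.704, 0.711, -0.001], [0.711, -0.704, -0.001], [-0.001, -0.0, -1.0]]
wrist_force: [-0.1, -0.5, 0.2]
gripper_width: 0.636
[0.53869988 0.18511783 0.02486595]
```

View pics/w4.png

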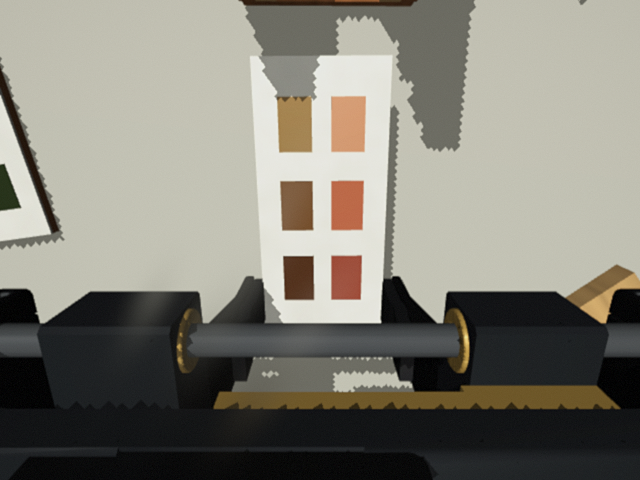

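```bash
python3 -m inch '[{"fingers":4,"delta_pos":[-4,0,0],"spin":0},{"fingers":4,"delta_pos":[-4,0,0],"spin":0},{"fingers":4,"delta_pos":[-4,0,0],"spin":0}]'
python3 - <<'E'
from h import *
c,im=wrist(); cv2.imwrite("pics/w5.png",cv2.resize(im[0:80,210:450,::-1],None,fx=3.3,fy=3.3,interpolation=cv2.INTER_CUBIC)); print(sense()['tcp_pos'])
E
```

```text
time_s: 6.0
tcp_pos: [0.5106, 0.1566, 0.0259]
ee_rot: [[0.703, 0.711, 0.002], [0.711, -0.703, 0.001], [0.003, 0.001, -1.0]]
wrist_force: [0.6, 0.8, 0.6]
gripper_width: 0.632
[0.51147599 0.15723138 0.02583787]
```

View pics/w5.png

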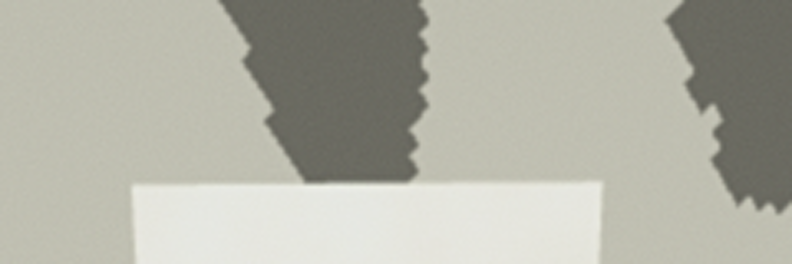

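```bash
python3 -m inch '[{"fingers":4,"delta_pos":[3,0,0],"spin":0},{"fingers":4,"delta_pos":[5.8,0,0.1],"spin":0},{"fingers":4,"delta_pos":[5.8,0,0.1],"spin":0},{"fingers":4,"delta_pos":[5.8,0,0.1],"spin":0}]'
python3 - <<'E'
from h import *
c,im=wrist(); cv2.imwrite("pics/w6.png",cv2.resize(im[0:130,210:450,::-1],None,fx=3.3,fy=3.3,interpolation=cv2.INTER_CUBIC)); print(sense()['tcp_pos'])
E
```

```text
time_s: 6.45
tcp_pos: [0.5522, 0.1986, 0.0233]
ee_rot: [[0.704, 0.711, 0.001], [0.711, -0.704, 0.001], [0.001, -0.0, -1.0]]
wrist_force: [-1.3, -0.7, 0.6]
gripper_width: 0.635
[0.5515324  0.1978777  0.02320503]
```

View pics/w6.png

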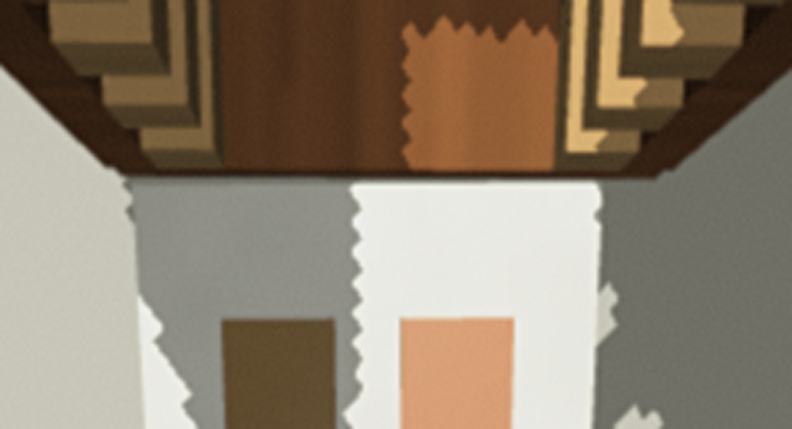

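```bash
python3 -m inch '[{"fingers":4,"delta_pos":[0,0.27,0.05],"spin":0},{"fingers":4,"delta_pos":[0,0.27,0.05],"spin":0},{"fingers":4,"delta_pos":[1.5,0.27,0.05],"spin":0},{"fingers":4,"delta_pos":[3,0.27,0.05],"spin":0},{"fingers":4,"delta_pos":[4.5,0.27,0.05],"spin":0},{"fingers":4,"delta_pos":[6,0.27,0.05],"spin":0},{"fingers":4,"delta_pos":[7,0.27,0.05],"spin":0},{"fingers":4,"delta_pos":[7.6,0.27,0.05],"spin":0},{"fingers":4,"delta_pos":[7.9,0.27,0.05],"spin":0},{"fingers":4,"delta_pos":[7.9,0.27,0.05],"spin":0}]'
```

```text
time_s: 7.5
tcp_pos: [0.6093, 0.2517, 0.0224]
ee_rot: [[0.704, 0.71, -0.0], [0.71, -0.704, -0.0], [-0.0, -0.0, -1.0]]
wrist_force: [-0.1, -0.3, -0.0]
gripper_width: 0.635
```

```bash
python3 -m inch '[{"fingers":4,"delta_pos":[0.2,0,0],"spin":0},{"fingers":4,"delta_pos":[0.3,0,0],"spin":0},{"fingers":4,"delta_pos":[0.3,0,0],"spin":0}]'
python3 - <<'E'
from h import *
c,im=wrist(); cv2.imwrite("pics/w7.png",im[:,:,::-1]); print(sense()['wrist_force'])
E
```

```text
time_s: 7.8
tcp_pos: [0.6101, 0.2528, 0.0219]
ee_rot: [[0.705, 0.71, -0.003], [0.71, -0.705, -0.002], [-0.004, -0.001, -1.0]]
wrist_force: [-2.5, -2.4, 0.4]
gripper_width: 0.635
[-3.09668348 -2.69935837  0.62629069]
```

View pics/w7.png

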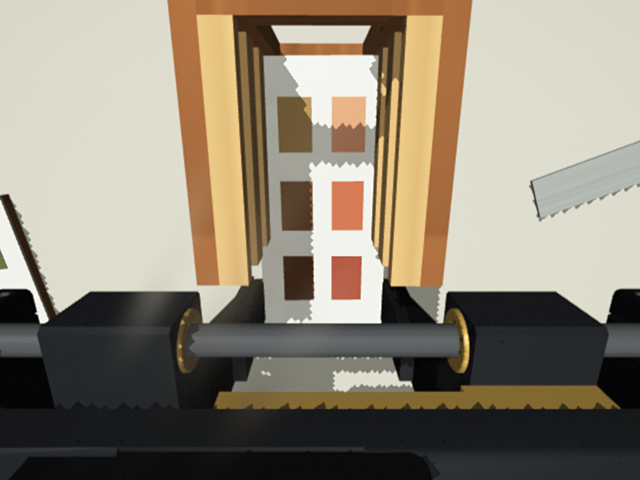

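```bash
python3 -m inch '[{"fingers":6.6,"delta_pos":[0,0,0],"spin":0},{"fingers":6.6,"delta_pos":[0,0,0],"spin":0},{"fingers":6.6,"delta_pos":[0,0,0],"spin":0},{"fingers":6.6,"delta_pos":[-3,0,0],"spin":0},{"fingers":6.6,"delta_pos":[-6.5,0,0],"spin":0},{"fingers":6.6,"delta_pos":[-9,0,-3],"spin":0},{"fingers":6.6,"delta_pos":[-9,0,-6],"spin":0},{"fingers":6.6,"delta_pos":[-9,0,-6],"spin":0}]'
python3 - <<'E'
from h import *
c,im=wrist(); cv2.imwrite("pics/w8.png",im[:,:,::-1]); print(rel([0.367,0.292,0.06],-16))
E
```

```text
time_s: 8.65
tcp_pos: [0.5515, 0.1917, 0.0878]
ee_rot: [[0.703, 0.711, 0.01], [0.711, -0.703, 0.006], [0.011, 0.004, -1.0]]
wrist_force: [0.8, -0.5, 0.9]
gripper_width: 0.755
(array([ -5.77, -20.11,   2.48]), np.float64(-44.7), 'spin', np.float64(-28.7), 'joint6', np.float64(100.1))
```

View pics/w8.png

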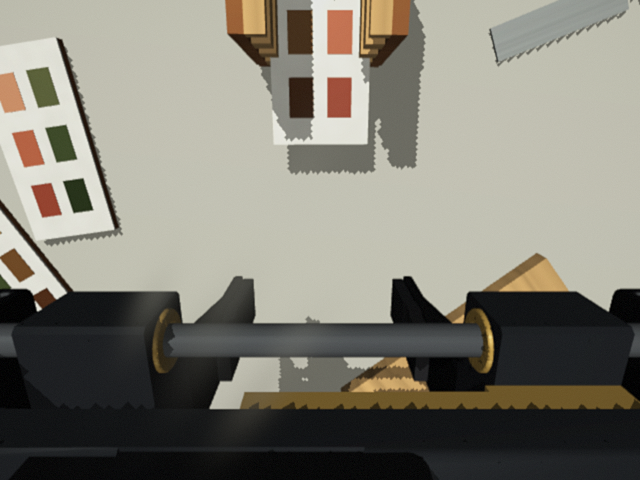

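```bash
python3 -m inch '[{"fingers":7,"delta_pos":[-1.5,-4,0.5],"spin":-8},{"fingers":7,"delta_pos":[-3,-9,1],"spin":-16},{"fingers":7,"delta_pos":[-5,-14,2],"spin":-24},{"fingers":7,"delta_pos":[-5.77,-18.5,2.5],"spin":-28.7},{"fingers":7,"delta_pos":[-5.77,-20.1,2.5],"spin":-28.7},{"fingers":7,"delta_pos":[-5.77,-20.1,2.5],"spin":-28.7},{"fingers":7,"delta_pos":[-5.77,-20.1,2.5],"spin":-28.7}]'
python3 - <<'E'
from h import *
c,im=wrist(); cv2.imwrite("pics/w9.png",im[:,:,::-1])
E
```

```text
time_s: 9.4
tcp_pos: [0.3648, 0.2912, 0.0572]
ee_rot: [[0.275, 0.961, 0.0], [0.961, -0.275, 0.0], [0.0, 0.0, -1.0]]
wrist_force: [0.1, 0.1, 0.6]
gripper_width: 0.808
```

View pics/w9.png

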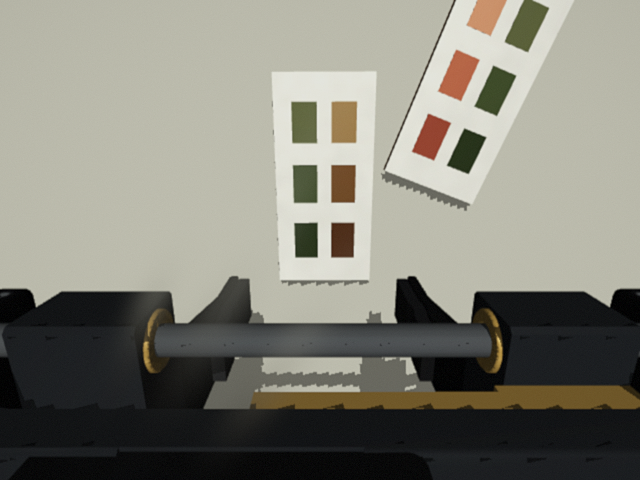

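```bash
python3 -m inch '[{"fingers":7,"delta_pos":[0,0.1,3],"spin":0},{"fingers":7,"delta_pos":[0,0.1,5.5],"spin":0},{"fingers":7,"delta_pos":[0,0.1,5.5],"spin":0},{"fingers":7,"delta_pos":[0,0.1,5.5],"spin":0},{"fingers":4,"delta_pos":[0,0.1,5.5],"spin":0},{"fingers":4,"delta_pos":[0,0.1,5.5],"spin":0},{"fingers":4,"delta_pos":[0,0.1,5.5],"spin":0},{"fingers":4,"delta_pos":[0,0.1,5.5],"spin":0},{"fingers":4,"delta_pos":[0,0.1,5.5],"spin":0}]'
python3 -m inch '[{"fingers":4,"delta_pos":[0,0,-2],"spin":0},{"fingers":4,"delta_pos":[0,0,-5.5],"spin":0},{"fingers":4,"delta_pos":[0,0,-8],"spin":0},{"fingers":4,"delta_pos":[0,0,-8],"spin":0},{"fingers":4,"delta_pos":[0,0,-8],"spin":0}]'
python3 - <<'E'
from h import *
c,im=wrist(); cv2.imwrite("pics/w10.png",im[:,:,::-1])
# pre-insert: back 6.5 cm from home along u, level1
u=np.array([np.cos(np.radians(45.3)),np.sin(np.radians(45.3))])
t=np.array([.6101,.2528])-u*.085; print(t,rel([*t,.0445],-44.7))
E
```

```text
time_s: 10.35
tcp_pos: [0.3659, 0.2904, 0.0028]
ee_rot: [[0.277, 0.961, 0.0], [0.961, -0.277, 0.0], [0.0, 0.0, -1.0]]
wrist_force: [0.8, -0.5, 0.9]
gripper_width: 0.638
time_s: 10.85
tcp_pos: [0.3656, 0.2904, 0.0828]
ee_rot: [[0.277, 0.961, 0.0], [0.961, -0.277, 0.001], [0.001, -0.0, -1.0]]
wrist_force: [0.4, -0.2, -0.4]
gripper_width: 0.634
[0.55031145 0.19238204] (array([-4.23, 20.49,  3.74]), np.float64(-16.1), 'spin', np.float64(28.6), 'joint6', np.float64(105.5))
```

View pics/w10.png

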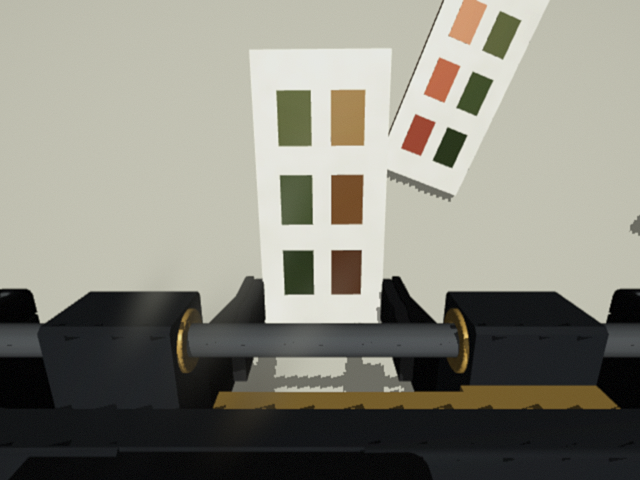

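```bash
python3 -m inch '[{"fingers":4,"delta_pos":[-1,4,0],"spin":8},{"fingers":4,"delta_pos":[-2,8.5,0.5],"spin":16},{"fingers":4,"delta_pos":[-3.5,13,1.5],"spin":24},{"fingers":4,"delta_pos":[-4.2,17.5,2.5],"spin":28.6},{"fingers":4,"delta_pos":[-4.2,20.5,3.66],"spin":28.6},{"fingers":4,"delta_pos":[-4.2,20.5,3.66],"spin":28.6},{"fingers":4,"delta_pos":[-4.2,20.5,3.66],"spin":28.6}]'
python3 - <<'E'
from h import *
c,im=wrist(); cv2.imwrite("pics/w11.png",cv2.resize(im[0:130,210:450,::-1],None,fx=3.3,fy=3.3,interpolation=cv2.INTER_CUBIC))
t=np.array([.6101,.2528]); print(rel([*t,.0453],-44.7))
E
```

```text
time_s: 11.6
tcp_pos: [0.5502, 0.1921, 0.0436]
ee_rot: [[0.704, 0.71, -0.004], [0.71, -0.704, -0.002], [-0.005, -0.001, -1.0]]
wrist_force: [0.0, -1.4, -0.4]
gripper_width: 0.635
(array([ 8.51,  0.06, -0.12]), np.float64(-44.7), 'spin', np.float64(0.0), 'joint6', np.float64(100.1))
```

View pics/w11.png

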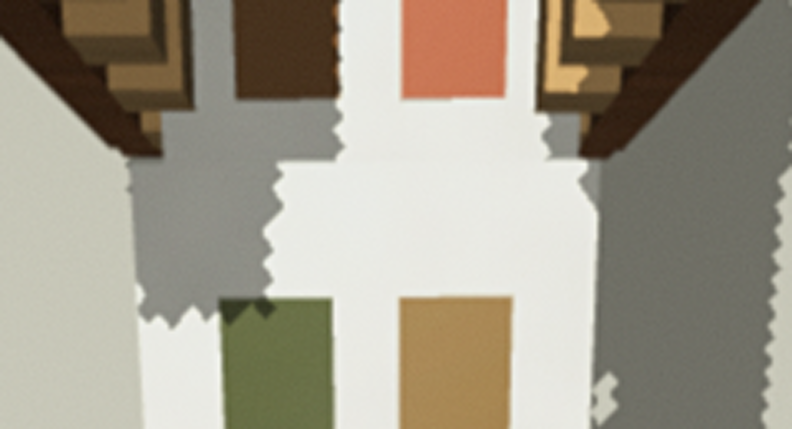

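```bash
python3 -m inch '[{"fingers":4,"delta_pos":[1.5,0,-0.1],"spin":0},{"fingers":4,"delta_pos":[3,0,-0.1],"spin":0},{"fingers":4,"delta_pos":[4.5,0,-0.1],"spin":0},{"fingers":4,"delta_pos":[6,0,-0.1],"spin":0},{"fingers":4,"delta_pos":[7.2,0,-0.1],"spin":0},{"fingers":4,"delta_pos":[7.9,0,-0.1],"spin":0},{"fingers":4,"delta_pos":[8.1,0,-0.1],"spin":0},{"fingers":4,"delta_pos":[8.1,0,-0.1],"spin":0}]'
python3 -m inch '[{"fingers":4,"delta_pos":[0.15,0,0],"spin":0},{"fingers":4,"delta_pos":[0.3,0,0],"spin":0},{"fingers":4,"delta_pos":[0.3,0,0],"spin":0}]'
```

```text
time_s: 12.45
tcp_pos: [0.6072, 0.2512, 0.0469]
ee_rot: [[0.702, 0.712, -0.001], [0.712, -0.702, -0.0], [-0.001, -0.0, -1.0]]
wrist_force: [-0.1, 0.4, -0.1]
gripper_width: 0.633
time_s: 12.75
tcp_pos: [0.6078, 0.2513, 0.046]
ee_rot: [[0.703, 0.711, -0.006], [0.711, -0.703, -0.003], [-0.006, -0.002, -1.0]]
wrist_force: [-4.6, -2.3, 1.1]
gripper_width: 0.634
```

Contact with the back stop at the expected place. Release and go for A.

```bash
python3 -m inch '[{"fingers":6.6,"delta_pos":[0,0,0],"spin":0},{"fingers":6.6,"delta_pos":[0,0,0],"spin":0},{"fingers":6.6,"delta_pos":[0,0,0],"spin":0},{"fingers":6.6,"delta_pos":[-3,0,0],"spin":0},{"fingers":6.6,"delta_pos":[-6.5,0,0],"spin":0},{"fingers":6.6,"delta_pos":[-9,0,-3],"spin":0},{"fingers":6.6,"delta_pos":[-9,0,-4],"spin":0},{"fingers":6.6,"delta_pos":[-9,0,-4],"spin":0}]'
python3 - <<'E'
from h import *
c,im=wrist(); cv2.imwrite("pics/w12.png",im[:,:,::-1]); print(rel([0.4445,0.3294,0.06],-36.4))
E
```

```text
time_s: 13.55
tcp_pos: [0.5491, 0.1901, 0.0898]
ee_rot: [[0.703, 0.712, 0.006], [0.712, -0.703, 0.003], [0.007, 0.002, -1.0]]
wrist_force: [0.6, 0.9, 0.8]
gripper_width: 0.754
(array([  2.59, -17.19,   2.82]), np.float64(-44.6), 'spin', np.float64(-8.2), 'joint6', np.float64(100.2))
```

View pics/w12.png

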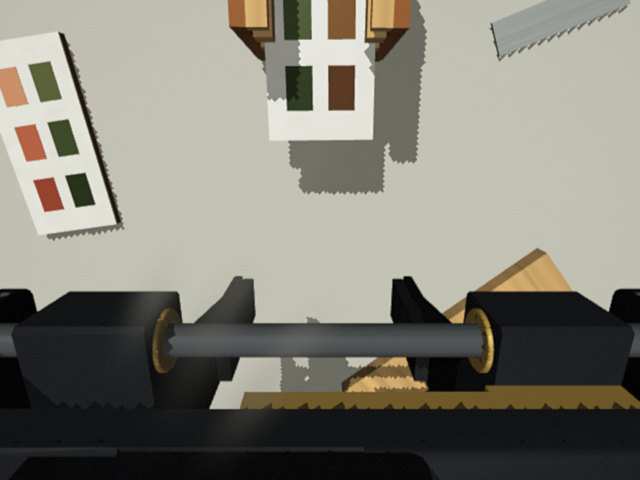

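```bash
python3 -m inch '[{"fingers":7,"delta_pos":[0.5,-4,0.5],"spin":-4},{"fingers":7,"delta_pos":[1,-8.5,1],"spin":-8},{"fingers":7,"delta_pos":[2,-13,2],"spin":-8.2},{"fingers":7,"delta_pos":[2.6,-17.2,2.8],"spin":-8.2},{"fingers":7,"delta_pos":[2.6,-17.2,2.8],"spin":-8.2},{"fingers":7,"delta_pos":[2.6,-17.2,2.8],"spin":-8.2}]'
python3 - <<'E'
from h import *
c,im=wrist(); cv2.imwrite("pics/w13.png",im[:,:,::-1])
E
```

```text
time_s: 14.2
tcp_pos: [0.4423, 0.3298, 0.0577]
ee_rot: [[0.592, 0.806, -0.001], [0.806, -0.592, -0.001], [-0.002, -0.0, -1.0]]
wrist_force: [0.0, 0.0, -0.7]
gripper_width: 0.803
```

View pics/w13.png

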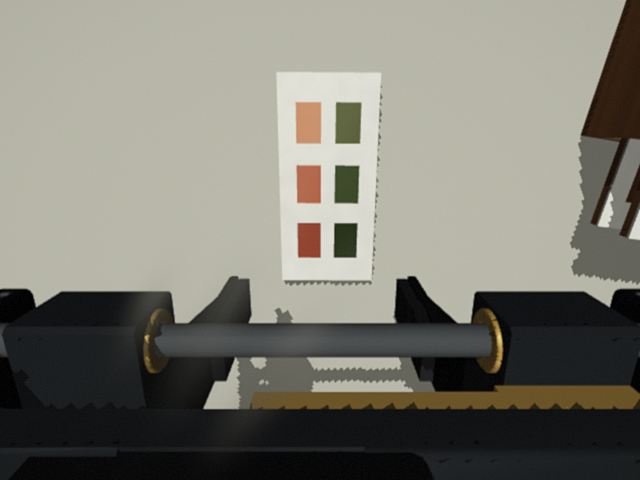

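Tablet end at row 280, centre column about 327, so it is straight.

```bash
python3 -m inch '[{"fingers":7,"delta_pos":[0,0.25,3],"spin":0},{"fingers":7,"delta_pos":[0,0.25,5.5],"spin":0},{"fingers":7,"delta_pos":[0,0.25,5.5],"spin":0},{"fingers":7,"delta_pos":[0,0.25,5.5],"spin":0},{"fingers":4,"delta_pos":[0,0.25,5.5],"spin":0},{"fingers":4,"delta_pos":[0,0.25,5.5],"spin":0},{"fingers":4,"delta_pos":[0,0.25,5.5],"spin":0},{"fingers":4,"delta_pos":[0,0.25,5.5],"spin":0},{"fingers":4,"delta_pos":[0,0.25,5.5],"spin":0}]'
python3 -m inch '[{"fingers":4,"delta_pos":[0,0,-2],"spin":0},{"fingers":4,"delta_pos":[0,0,-5.5],"spin":0},{"fingers":4,"delta_pos":[0,0,-8],"spin":0},{"fingers":4,"delta_pos":[0,0,-8],"spin":0},{"fingers":4,"delta_pos":[0,0,-8],"spin":0}]'
python3 - <<'E'
from h import *
c,im=wrist(); cv2.imwrite("pics/w14.png",im[:,:,::-1])
u=np.array([np.cos(np.radians(45.3)),np.sin(np.radians(45.3))])
t=np.array([.6101,.2528])-u*.085; print(t,rel([*t,.0670],-44.7))
E
```

```text
time_s: 15.15
tcp_pos: [0.4452, 0.327, 0.0045]
ee_rot: [[0.594, 0.804, 0.001], [0.804, -0.594, 0.0], [0.001, 0.0, -1.0]]
wrist_force: [0.4, -1.7, 3.8]
gripper_width: 0.629
time_s: 15.65
tcp_pos: [0.4445, 0.3269, 0.084]
ee_rot: [[0.594, 0.804, -0.0], [0.804, -0.594, 0.001], [0.0, -0.001, -1.0]]
wrist_force: [-0.7, 0.9, 0.0]
gripper_width: 0.624
[0.55031145 0.19238204] (array([-4.46, 16.5 ,  1.61]), np.float64(-36.5), 'spin', np.float64(8.2), 'joint6', np.float64(90.4))
```

View pics/w14.png

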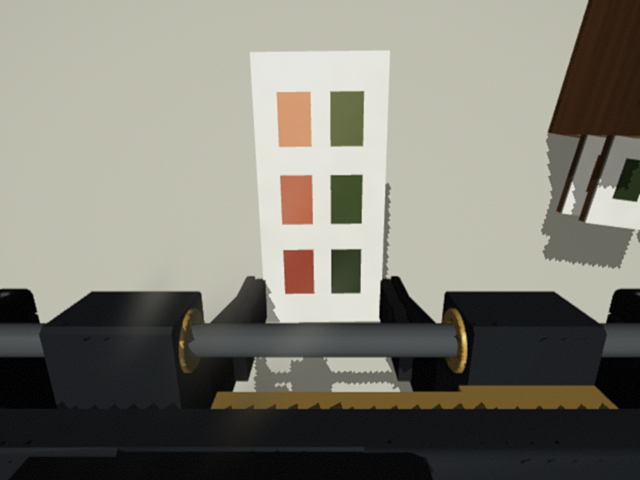

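```bash
python3 -m inch '[{"fingers":4,"delta_pos":[-1,4,0],"spin":4},{"fingers":4,"delta_pos":[-2,8.5,0.5],"spin":8.2},{"fingers":4,"delta_pos":[-3.5,13,1],"spin":8.2},{"fingers":4,"delta_pos":[-4.5,16.5,1.5],"spin":8.2},{"fingers":4,"delta_pos":[-4.5,16.5,1.5],"spin":8.2},{"fingers":4,"delta_pos":[-4.5,16.5,1.5],"spin":8.2}]'
python3 - <<'E'
from h import *
c,im=wrist(); cv2.imwrite("pics/w15.png",cv2.resize(im[0:130,210:450,::-1],None,fx=3.3,fy=3.3,interpolation=cv2.INTER_CUBIC))
t=np.array([.6101,.2528]); print(rel([*t,.068],-44.7),sense()["gripper_width"])
E
```

```text
time_s: 16.3
tcp_pos: [0.5503, 0.1915, 0.0672]
ee_rot: [[0.704, 0.71, -0.003], [0.71, -0.704, -0.002], [-0.003, -0.001, -1.0]]
wrist_force: [0.2, -0.6, -0.3]
gripper_width: 0.472
(array([ 8.51,  0.02, -0.05]), np.float64(-44.7), 'spin', np.float64(0.0), 'joint6', np.float64(100.1)) 0.46426402354342655
```

View pics/w15.png

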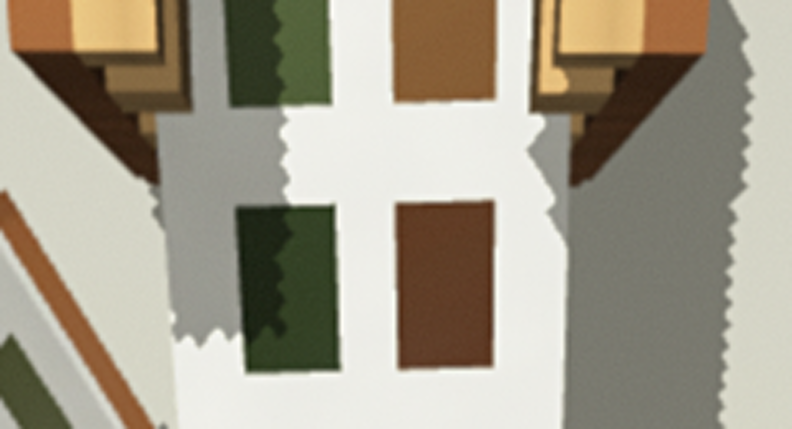

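```bash
python3 -m inch '[{"fingers":7,"delta_pos":[0,0,-5],"spin":0},{"fingers":7,"delta_pos":[-2,-5,-10],"spin":0},{"fingers":7,"delta_pos":[-2,-10,-14],"spin":0},{"fingers":7,"delta_pos":[-2,-10,-14],"spin":0},{"fingers":7,"delta_pos":[-2,-10,-14],"spin":0},{"fingers":7,"delta_pos":[-2,-10,-14],"spin":0}]'
python3 - <<'E'
from h import *
c,im=wrist(); cv2.imwrite("pics/w16.png",im[:,:,::-1])
c,im=wrist(); cv2.imwrite("pics/s16.png",capture("scene")[100:380,200:600,::-1])
E
```

```text
time_s: 16.95
tcp_pos: [0.4645, 0.2501, 0.2093]
ee_rot: [[0.7, 0.714, 0.0], [0.714, -0.7, 0.001], [0.001, -0.0, -1.0]]
wrist_force: [0.5, -0.7, -0.9]
gripper_width: 0.797
```

View pics/w16.png

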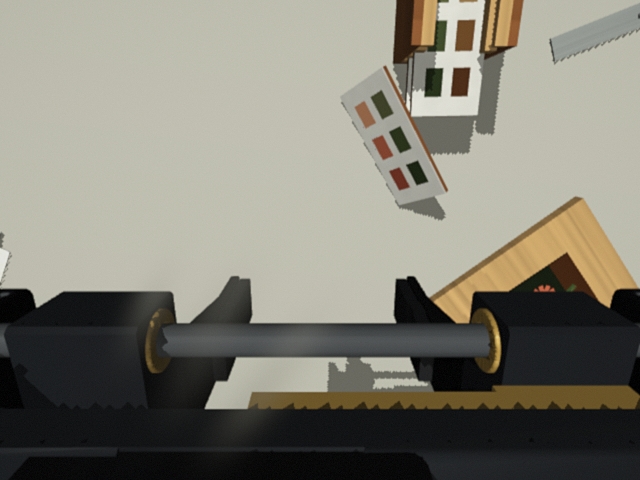

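View pics/s16.png

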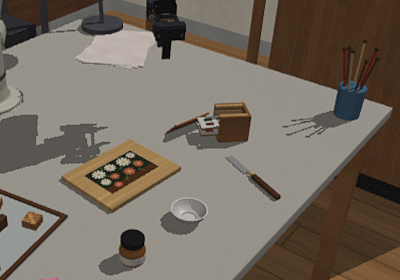

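Run:
```python
from h import *
im=cv2.imread("pics/s16.png"); cv2.imwrite("pics/s16c.png",cv2.resize(im[75:160,140:275],None,fx=5.5,fy=5.5,interpolation=cv2.INTER_CUBIC))
im=cv2.imread("pics/w16.png"); cv2.imwrite("pics/w16c.png",cv2.resize(im[0:230,320:540],None,fx=2.6,fy=2.6,interpolation=cv2.INTER_CUBIC))
```

```text
(no output)
```

View pics/s16c.png

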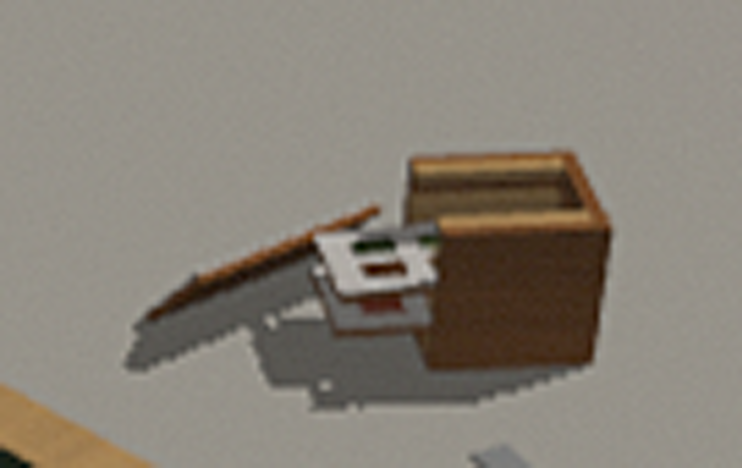

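View pics/w16c.png

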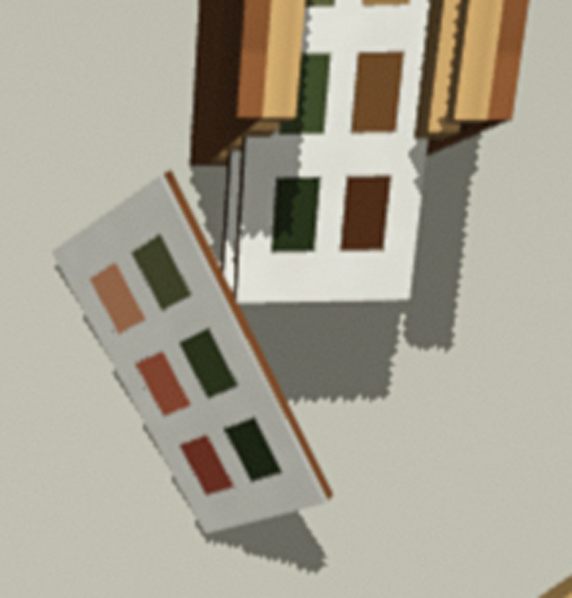

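Run:
```python
from h import *
c=get_calibration("wrist")
px=np.array([[55,250],[207,532],[167,172],[328,495]])/2.6+[320,0]
L=ray("wrist",px[:2],.004,c); print("lower",L.round(4),np.linalg.norm(L[0]-L[1]))
for z in(.03,.04,.045,.05,.055):
    U=ray("wrist",px[2:],z,c); print(z,U.round(4).tolist(),np.linalg.norm(U[0]-U[1]).round(4),np.linalg.norm(U-L,axis=1).round(4))
s=sense()
print(s["tcp_pos"])
```

```text
lower [[0.5516 0.3121 0.004 ]
 [0.5225 0.1963 0.004 ]] 0.11942526745362157
0.03 [[0.5918, 0.3031, 0.03], [0.562, 0.1837, 0.03]] 0.1231 [0.0487 0.0489]
0.04 [[0.5897, 0.3031, 0.04], [0.5608, 0.1872, 0.04]] 0.1195 [0.0532 0.0533]
0.045 [[0.5887, 0.3032, 0.045], [0.5602, 0.189, 0.045]] 0.1177 [0.056  0.0561]
0.05 [[0.5876, 0.3032, 0.05], [0.5595, 0.1908, 0.05]] 0.1159 [0.0591 0.0593]
0.055 [[0.5865, 0.3032, 0.055], [0.5589, 0.1926, 0.055]] 0.114 [0.0625 0.0628]
[0.4651546  0.24830848 0.20746528]
```

Run:
```python
from h import *
print(rel([.577,.337,.018]))
R=sense()["ee_rot"]; print(R.T@np.array([-.243,-.970,0]))
```

```text
(array([14.23,  1.73, 18.9 ]), np.float64(-44.7))
[-0.86077365  0.50893194  0.00244978]
```

```bash
python3 -m inch '[{"fingers":0,"delta_pos":[4,0.5,2],"spin":0},{"fingers":0,"delta_pos":[9,1,5],"spin":0},{"fingers":0,"delta_pos":[14.2,1.7,8],"spin":0},{"fingers":0,"delta_pos":[14.2,1.7,11],"spin":0},{"fingers":0,"delta_pos":[14.2,1.7,15],"spin":0},{"fingers":0,"delta_pos":[14.2,1.7,18.9],"spin":0},{"fingers":0,"delta_pos":[14.2,1.7,18.9],"spin":0},{"fingers":0,"delta_pos":[14.2,1.7,18.9],"spin":0}]'
python3 - <<'E'
from h import *
c,im=wrist(); cv2.imwrite("pics/w17.png",im[:,:,::-1])
E
```

```text
time_s: 17.9
tcp_pos: [0.5779, 0.3369, 0.0189]
ee_rot: [[0.703, 0.711, -0.002], [0.711, -0.703, -0.002], [-0.003, 0.001, -1.0]]
wrist_force: [0.5, 1.3, -0.2]
gripper_width: 0.163
```

View pics/w17.png

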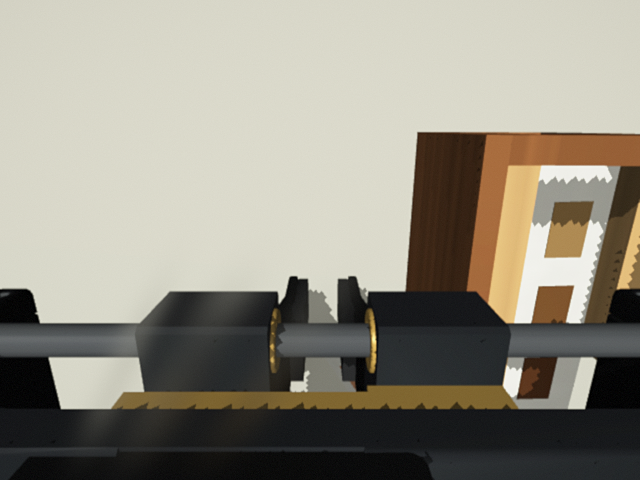

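```bash
python3 -m inch '[{"fingers":0,"delta_pos":[-1.3,0.75,0],"spin":0},{"fingers":0,"delta_pos":[-2.6,1.5,0],"spin":0},{"fingers":0,"delta_pos":[-3.9,2.25,0],"spin":0},{"fingers":0,"delta_pos":[-5.2,3,0],"spin":0},{"fingers":0,"delta_pos":[-6.5,3.8,0],"spin":0},{"fingers":0,"delta_pos":[-7.7,4.5,0],"spin":0},{"fingers":0,"delta_pos":[-7.7,4.5,0],"spin":0}]'
python3 - <<'E'
from h import *
s=capture("scene");cv2.imwrite("pics/s18.png",cv2.resize(s[170:270,320:480,::-1],None,fx=5,fy=5,interpolation=cv2.INTER_CUBIC))
E
```

```text
time_s: 18.65
tcp_pos: [0.5544, 0.249, 0.0198]
ee_rot: [[0.704, 0.71, -0.002], [0.71, -0.704, -0.001], [-0.002, -0.0, -1.0]]
wrist_force: [-0.5, -0.1, -0.4]
gripper_width: 0.002
```

View pics/s18.png

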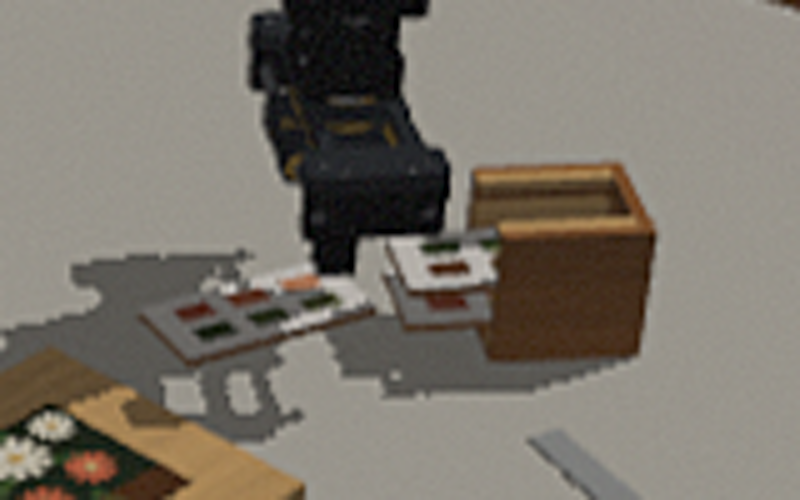

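Tablet A is flat and face up now. Rise and look.

```bash
python3 -m inch '[{"fingers":0,"delta_pos":[1,-0.6,-1],"spin":0},{"fingers":3,"delta_pos":[-2,0,-5],"spin":0},{"fingers":7,"delta_pos":[-5,0,-10],"spin":0},{"fingers":7,"delta_pos":[-9,0,-14],"spin":0},{"fingers":7,"delta_pos":[-9,0,-18],"spin":0},{"fingers":7,"delta_pos":[-9,0,-18],"spin":0},{"fingers":7,"delta_pos":[-9,0,-18],"spin":0}]'
python3 - <<'E'
from h import *
c,im=wrist(); cv2.imwrite("pics/w19.png",im[:,:,::-1])
E
```

```text
time_s: 19.4
tcp_pos: [0.4929, 0.1882, 0.2017]
ee_rot: [[0.703, 0.712, 0.004], [0.712, -0.703, 0.003], [0.005, 0.0, -1.0]]
wrist_force: [-1.0, -0.4, 0.1]
gripper_width: 0.461
```

View pics/w19.png

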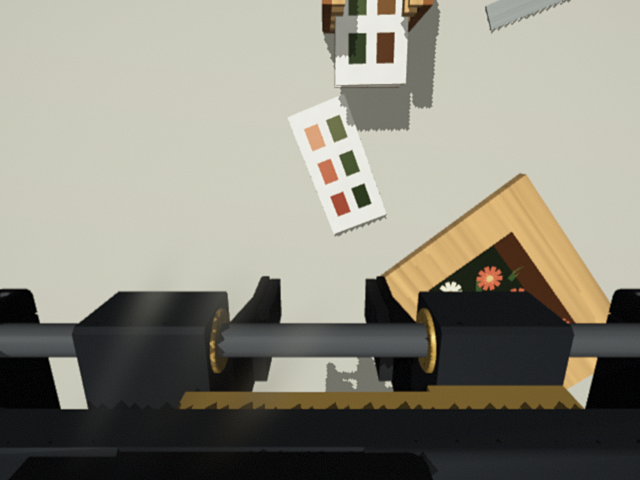

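Run:
```python
from h import *
c=get_calibration("wrist")
P=ray("wrist",[[289,118],[340,97],[386,215],[335,236],[388,273]],.006,c); print(P.round(4))
ctr=P[:4].mean(0); a=(P[0]+P[1]-P[2]-P[3])[:2]; a/=np.linalg.norm(a); yaw=np.degrees(np.arctan2(a[1],a[0]))
t=ctr[:2]-.044*a; print(ctr,yaw,t, rel([*t,.06],yaw-90)); print("pic corner in tab frame",(P[4,:2]-t)@a,(P[4,:2]-t)@[a[1],-a[0]])
```

```text
[[0.5309 0.2721 0.006 ]
 [0.577  0.2521 0.006 ]
 [0.5334 0.1407 0.006 ]
 [0.4821 0.1607 0.006 ]
 [0.4935 0.093  0.006 ]]
[0.5308546  0.20642345 0.006     ] 67.47319794144974 [0.51399752 0.16578063] (array([-0.04,  3.11, 13.99]), np.float64(-44.6), 'spin', np.float64(-22.1), 'joint6', np.float64(96.8))
pic corner in tab frame -0.07504995796522645 0.008921809290895847
```

```bash
python3 -m inch '[{"fingers":7,"delta_pos":[0,2,4],"spin":-8},{"fingers":7,"delta_pos":[0,3.1,9],"spin":-16},{"fingers":7,"delta_pos":[0,3.1,14],"spin":-22},{"fingers":7,"delta_pos":[0,3.1,14],"spin":-22},{"fingers":7,"delta_pos":[0,3.1,14],"spin":-22}]'
python3 - <<'E'
from h import *
c,im=wrist(); cv2.imwrite("pics/w20.png",im[:,:,::-1])
E
```

```text
time_s: 19.95
tcp_pos: [0.514, 0.1654, 0.0586]
ee_rot: [[0.386, 0.922, -0.003], [0.922, -0.386, -0.003], [-0.004, -0.002, -1.0]]
wrist_force: [-0.5, 1.0, 1.0]
gripper_width: 0.797
```

View pics/w20.png

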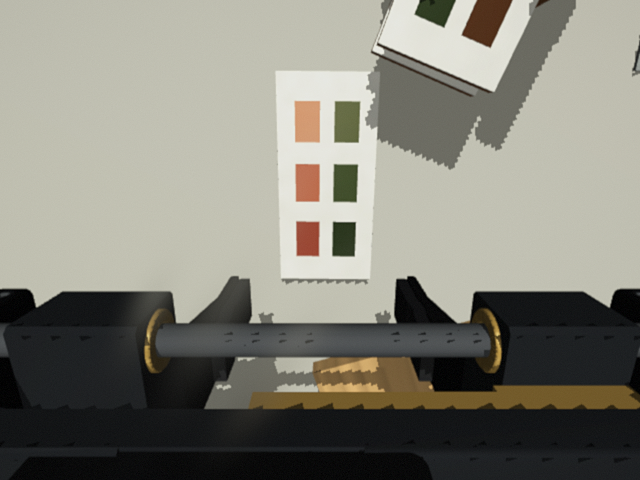

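```bash
python3 -m inch '[{"fingers":7,"delta_pos":[0,0.15,3],"spin":0},{"fingers":7,"delta_pos":[0,0.15,5],"spin":0},{"fingers":7,"delta_pos":[0,0.15,5.75],"spin":0},{"fingers":7,"delta_pos":[0,0.15,5.75],"spin":0},{"fingers":7,"delta_pos":[0,0.15,5.75],"spin":0},{"fingers":7,"delta_pos":[0,0.15,5.75],"spin":0}]'; python3 -c "
from station import sense
print(sense()['tcp_pos'],sense()['wrist_force'])"
```

```text
time_s: 20.6
tcp_pos: [0.5167, 0.1658, 0.0042]
ee_rot: [[0.385, 0.923, 0.003], [0.923, -0.385, 0.002], [0.003, 0.002, -1.0]]
wrist_force: [-0.6, -0.2, 0.5]
gripper_width: 0.803
[0.51672992 0.1657979  0.00417073] [-0.61641141 -0.21148107  0.52331238]
```

```bash
python3 -m inch '[{"fingers":7,"delta_pos":[0,0,0.2],"spin":0},{"fingers":7,"delta_pos":[0,0,0.2],"spin":0},{"fingers":7,"delta_pos":[0,0,0.2],"spin":0}]'
```

```text
time_s: 20.9
tcp_pos: [0.5157, 0.1651, 0.0007]
ee_rot: [[0.385, 0.923, 0.0], [0.923, -0.385, 0.0], [0.0, 0.0, -1.0]]
wrist_force: [-0.2, -0.7, -0.2]
gripper_width: 0.805
```

```bash
python3 -m inch '[{"fingers":4,"delta_pos":[0,0,0],"spin":0},{"fingers":4,"delta_pos":[0,0,0],"spin":0},{"fingers":4,"delta_pos":[0,0,0],"spin":0},{"fingers":4,"delta_pos":[0,0,0],"spin":0},{"fingers":4,"delta_pos":[0,0,0],"spin":0},{"fingers":4,"delta_pos":[-2,0,-0.5],"spin":0},{"fingers":4,"delta_pos":[-4,0,-3],"spin":0},{"fingers":4,"delta_pos":[-4,0,-6.3],"spin":0},{"fingers":4,"delta_pos":[-4,0,-6.3],"spin":0},{"fingers":4,"delta_pos":[-4,0,-6.3],"spin":0}]'
python3 - <<'E'
from h import *
c,im=wrist(); cv2.imwrite("pics/w21.png",im[:,:,::-1])
u=np.array([np.cos(np.radians(45.3)),np.sin(np.radians(45.3))])
t=np.array([.6101,.2528])-u*.085; print(sense()["tcp_pos"],sense()["gripper_width"],t,rel([*t,.0665],-44.7))
E
```

```text
time_s: 21.9
tcp_pos: [0.4999, 0.1275, 0.0642]
ee_rot: [[0.386, 0.923, 0.001], [0.923, -0.386, 0.001], [0.001, 0.0, -1.0]]
wrist_force: [-0.7, -0.7, -0.3]
gripper_width: 0.639
[0.49937483 0.12738901 0.06327934] 0.6375169671140538 [0.55031145 0.19238204] (array([ 7.96,  2.19, -0.33]), np.float64(-22.7), 'spin', np.float64(22.0), 'joint6', np.float64(125.0))
```

View pics/w21.png

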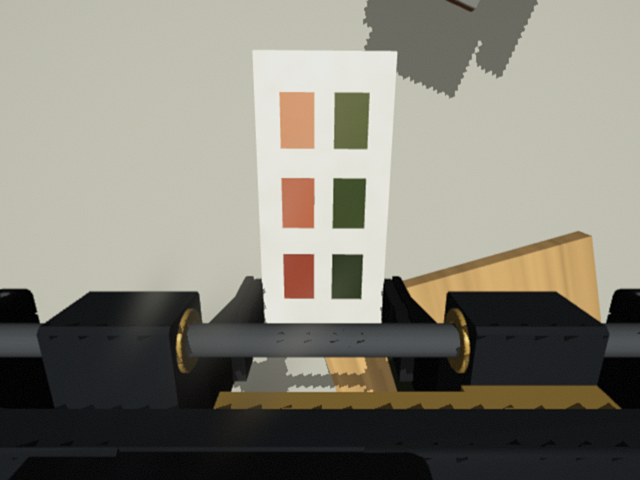

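```bash
python3 -m inch '[{"fingers":4,"delta_pos":[1,0.5,-0.35],"spin":8},{"fingers":4,"delta_pos":[3,1,-0.35],"spin":16},{"fingers":4,"delta_pos":[6,2,-0.35],"spin":22},{"fingers":4,"delta_pos":[8,2.2,-0.35],"spin":22},{"fingers":4,"delta_pos":[8,2.2,-0.35],"spin":22},{"fingers":4,"delta_pos":[8,2.2,-0.35],"spin":22}]'
python3 - <<'E'
from h import *
c,im=wrist(); cv2.imwrite("pics/w22.png",cv2.resize(im[0:130,210:450,::-1],None,fx=3.3,fy=3.3,interpolation=cv2.INTER_CUBIC))
t=np.array([.6101,.2528]); print(sense()["tcp_pos"],rel([*t,.0665],-44.7),sense()["gripper_width"])
E
```

```text
time_s: 22.55
tcp_pos: [0.5501, 0.1929, 0.0652]
ee_rot: [[0.703, 0.711, -0.004], [0.711, -0.703, -0.002], [-0.004, -0.001, -1.0]]
wrist_force: [0.3, -0.0, -0.1]
gripper_width: 0.638
[0.54994386 0.19253767 0.06551355] (array([ 8.51,  0.04, -0.13]), np.float64(-44.7), 'spin', np.float64(0.0), 'joint6', np.float64(100.2)) 0.6385207130900799
```

View pics/w22.png

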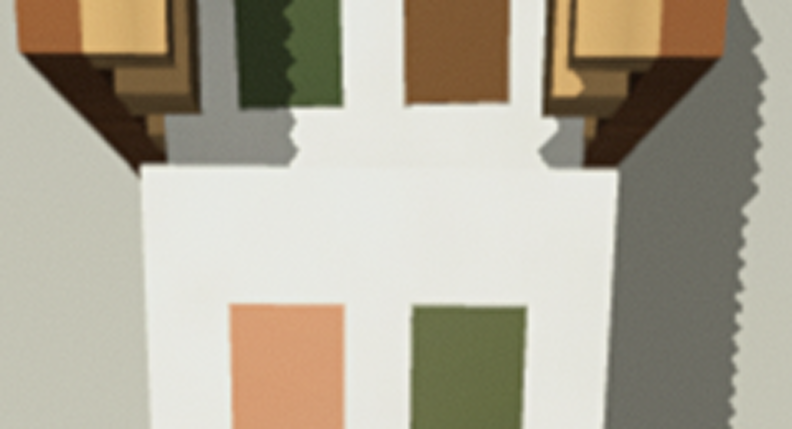

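```bash
python3 -m inch '[{"fingers":4,"delta_pos":[1.5,-0.1,-0.08],"spin":0},{"fingers":4,"delta_pos":[3,-0.1,-0.08],"spin":0},{"fingers":4,"delta_pos":[4.5,-0.1,-0.08],"spin":0},{"fingers":4,"delta_pos":[6,-0.1,-0.08],"spin":0},{"fingers":4,"delta_pos":[7.2,-0.1,-0.08],"spin":0},{"fingers":4,"delta_pos":[7.9,-0.1,-0.08],"spin":0},{"fingers":4,"delta_pos":[8.1,-0.1,-0.08],"spin":0},{"fingers":4,"delta_pos":[8.1,-0.1,-0.08],"spin":0}]'
python3 -m inch '[{"fingers":4,"delta_pos":[0.15,0,0],"spin":0},{"fingers":4,"delta_pos":[0.3,0,0],"spin":0},{"fingers":4,"delta_pos":[0.3,0,0],"spin":0}]'
```

```text
time_s: 23.4
tcp_pos: [0.6071, 0.2512, 0.0674]
ee_rot: [[0.703, 0.711, -0.001], [0.711, -0.703, -0.001], [-0.001, -0.0, -1.0]]
wrist_force: [0.4, 0.2, 0.1]
gripper_width: 0.638
time_s: 23.7
tcp_pos: [0.6084, 0.2526, 0.0673]
ee_rot: [[0.703, 0.711, -0.003], [0.711, -0.703, -0.002], [-0.004, -0.001, -1.0]]
wrist_force: [-2.2, -3.7, 0.1]
gripper_width: 0.635
```

```bash
python3 -m inch '[{"fingers":6.6,"delta_pos":[0,0,0],"spin":0},{"fingers":6.6,"delta_pos":[0,0,0],"spin":0},{"fingers":6.6,"delta_pos":[0,0,0],"spin":0},{"fingers":6.6,"delta_pos":[-3,0,0],"spin":0},{"fingers":6.6,"delta_pos":[-6.5,0,0],"spin":0},{"fingers":6.6,"delta_pos":[-9,0,0],"spin":0},{"fingers":6.6,"delta_pos":[-11,0,0],"spin":0},{"fingers":6.6,"delta_pos":[-11,0,0],"spin":0}]'
python3 - <<'E'
from h import *
c,im=wrist(); cv2.imwrite("pics/w23.png",im[:,:,::-1])
s=capture("scene");cv2.imwrite("pics/s23.png",cv2.resize(s[180:260,360:480,::-1],None,fx=6,fy=6,interpolation=cv2.INTER_CUBIC))
E
```

```text
time_s: 24.5
tcp_pos: [0.5309, 0.1744, 0.0682]
ee_rot: [[0.704, 0.711, -0.001], [0.711, -0.704, 0.0], [-0.0, -0.0, -1.0]]
wrist_force: [0.4, 1.2, 0.7]
gripper_width: 0.759
```

View pics/w23.png

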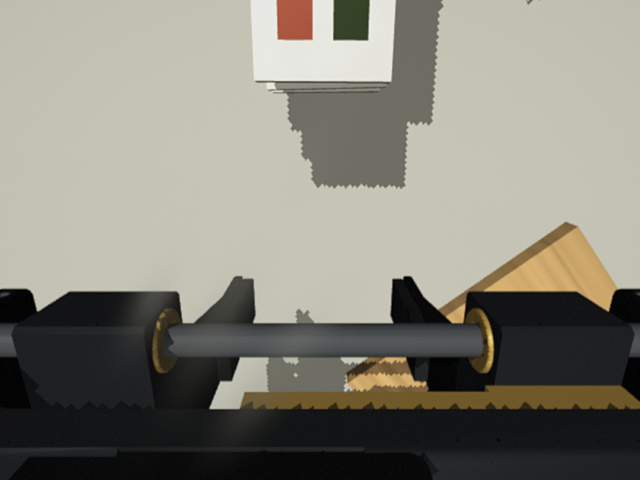

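View pics/s23.png

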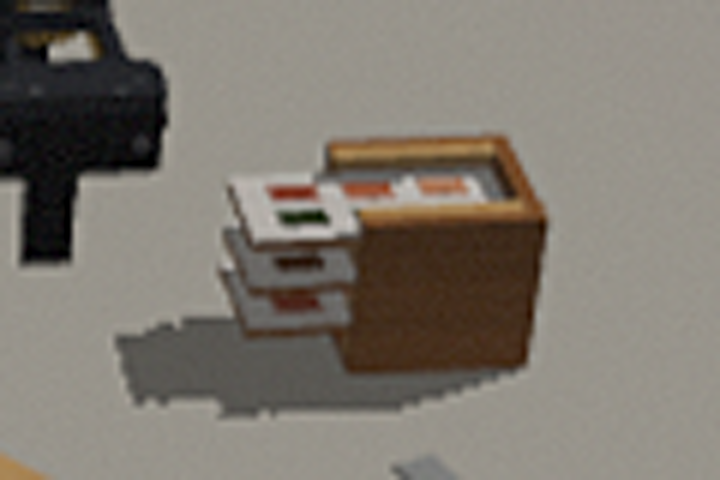

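Run:
```python
from h import *
im=cv2.imread("pics/w23.png"); cv2.imwrite("pics/w23c.png",cv2.resize(im[60:110,235:410],None,fx=4.5,fy=8,interpolation=cv2.INTER_CUBIC))
c=get_calibration("wrist"); u=np.array([np.cos(np.radians(45.3)),np.sin(np.radians(45.3))]); o=np.array([.6581,.301])
for z,r in((.068,81),(.046,85),(.046,88),(.024,89),(.024,92)):
    P=ray("wrist",[325,r],z,c)[0,:2]; print(z,r,((P-o)@u).round(4))
```

```text
0.068 81 -0.0795
0.046 85 -0.0787
0.046 88 -0.08
0.024 89 -0.0783
0.024 92 -0.0798
```

View pics/w23c.png

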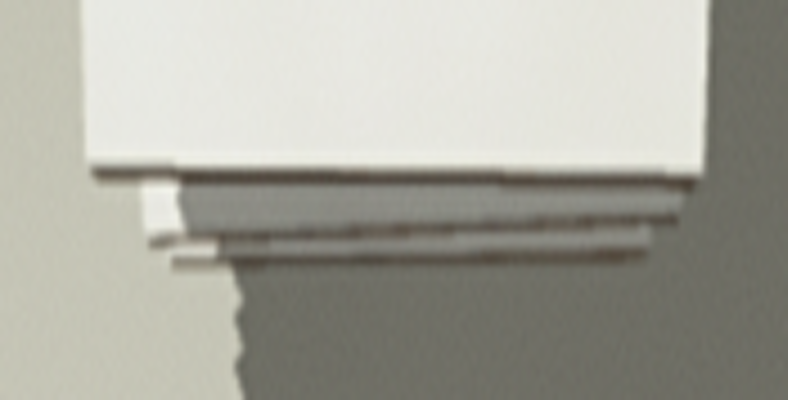

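Run:
```python
from h import *
print(rel([.49,-.21,.32],-90))
```

```text
(array([-30.47,  24.08, -25.21]), np.float64(-44.6), 'spin', np.float64(45.4), 'joint6', np.float64(100.5))
```

```bash
python3 -m inch '[{"fingers":6,"delta_pos":[-3,2,-4],"spin":8},{"fingers":6,"delta_pos":[-6,5,-8],"spin":16},{"fingers":6,"delta_pos":[-9,8,-12],"spin":24},{"fingers":6,"delta_pos":[-13,11,-16],"spin":32},{"fingers":6,"delta_pos":[-17,14,-20],"spin":40},{"fingers":6,"delta_pos":[-21,17,-23],"spin":45.4},{"fingers":6,"delta_pos":[-25,20,-25],"spin":45.4},{"fingers":6,"delta_pos":[-29,23,-25.2],"spin":45.4},{"fingers":6,"delta_pos":[-30.5,24,-25.2],"spin":45.4},{"fingers":6,"delta_pos":[-30.5,24,-25.2],"spin":45.4},{"fingers":6,"delta_pos":[-30.5,24,-25.2],"spin":45.4}]'
python3 - <<'E'
from h import *
c,im=wrist(); cv2.imwrite("pics/w24.png",im[:,:,::-1]); print(sense()['joints'].round(1))
E
```

```text
time_s: 25.7
tcp_pos: [0.4898, -0.2126, 0.321]
ee_rot: [[1.0, -0.005, 0.003], [-0.005, -1.0, -0.001], [0.003, 0.001, -1.0]]
wrist_force: [-0.5, -0.4, -1.1]
gripper_width: 0.687
[ -5.9   9.8  -2.6  -0.  -77.5  95.7]
```

View pics/w24.png

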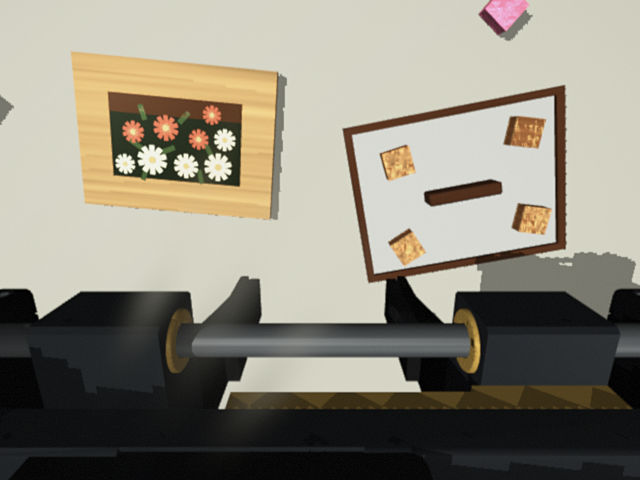

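Run:
```python
from h import *
im=cv2.imread("pics/w24.png")
cv2.imwrite("pics/w24c.png",cv2.resize(im[75:290,335:575],None,fx=3.3,fy=2.79,interpolation=cv2.INTER_CUBIC))
cv2.imwrite("pics/w24p.png",cv2.resize(im[45:225,65:285],None,fx=3.3,fy=3.3,interpolation=cv2.INTER_CUBIC))
```

```text
(no output)
```

View pics/w24c.png

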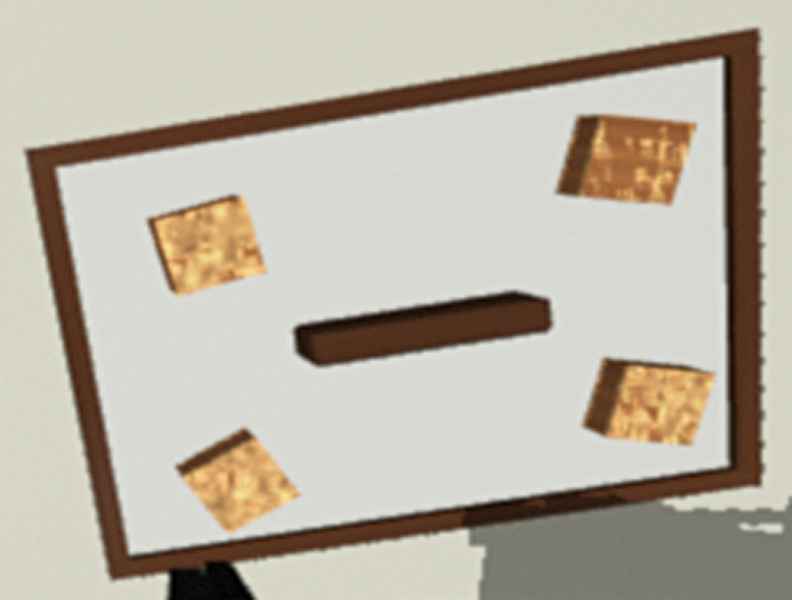

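View pics/w24p.png

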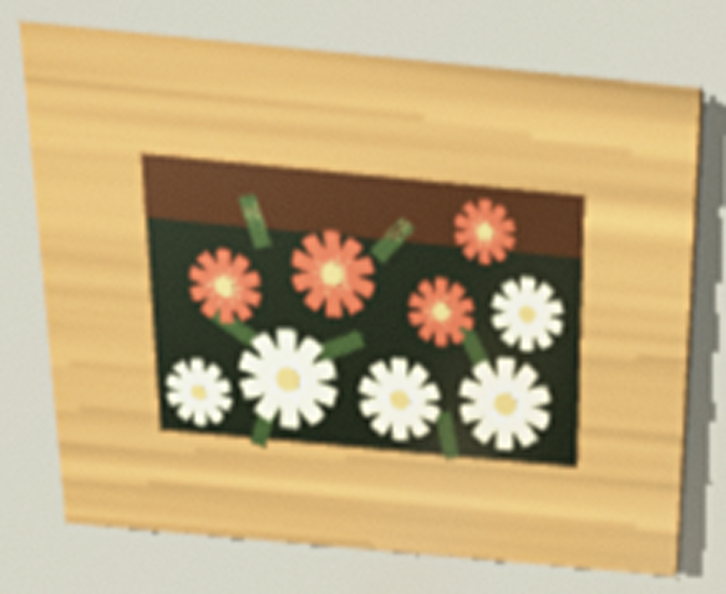

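```bash
cat > meas.py <<'E'
from h import *
c=get_calibration("wrist")
def quad(px,z,lab):
    P=ray("wrist",px,z,c)[:,:2]; d=[np.linalg.norm(P[i]-P[(i+1)%4])*1000 for i in range(4)]
    v=(P[1]-P[0])+(P[2]-P[3]); w=(P[0]-P[3])+(P[1]-P[2])
    print(lab,P.mean(0).round(4),"sides",np.round(d,1),"yaw01",np.degrees(np.arctan2(v[1],v[0])).round(1),"yaw30",np.degrees(np.arctan2(w[1],w[0])).round(1)); return P
E
python3 - <<'E'
from meas import *
f=lambda a:np.array(a)/[3.3,2.79]+[335,75]
quad(f([(188,478),(255,438),(299,494),(234,532)]),.024,"BL")
quad(f([(158,222),(238,197),(266,270),(180,293)]),.024,"TL")
quad(f([(596,118),(697,124),(672,205),(577,196)]),.024,"TR")
quad(f([(625,365),(715,374),(692,445),(606,435)]),.024,"BR")
quad(f([(26,150),(757,30),(762,483),(113,578)]),.010,"cover")
g=lambda a:np.array(a)/3.3+[65,45]
P=quad(g([(20,22),(700,90),(676,576),(66,521)]),.012,"picture"); print(P)
quad(g([(142,154),(585,196),(577,466),(161,430)]),.013,"paint")
E
```

```text
BL [ 0.415  -0.3242] sides [31.9 33.7 31.3 33.7] yaw01 -52.5 yaw30 35.7
TL [ 0.5263 -0.3047] sides [30.8 33.8 33.3 32.5] yaw01 -71.3 yaw30 19.5
TR [ 0.5617 -0.4575] sides [36.9 33.8 35.8 32.3] yaw01 -95.1 yaw30 -5.1
BR [ 0.4536 -0.4835] sides [35.7 33.9 35.  33.1] yaw01 -97.5 yaw30 -4.9
cover [ 0.489  -0.3882] sides [269.  208.3 269.2 208.6] yaw01 -79.6 yaw30 10.9
picture [ 0.5535 -0.0301] sides [239.7 179.3 240.2 179. ] yaw01 -95.5 yaw30 -5.3
[[ 0.6540881   0.08085899]
 [ 0.63126815 -0.15776103]
 [ 0.45274136 -0.14136823]
 [ 0.47585118  0.09775676]]
paint [ 0.5536 -0.0302] sides [159.9  99.1 159.7  99.5] yaw01 -95.3 yaw30 -5.4
```

Run:
```python
from h import *
print(rel([.4165,-.3255,.06],-53.4))
```

```text
(array([-7.33, 11.46, 26.  ]), np.float64(-90.2), 'spin', np.float64(-36.8), 'joint6', np.float64(95.7))
```

```bash
python3 -m inch '[{"fingers":4.8,"delta_pos":[-2,3,4],"spin":-8},{"fingers":4.8,"delta_pos":[-4,6,8],"spin":-16},{"fingers":4.8,"delta_pos":[-6,9,12],"spin":-24},{"fingers":4.8,"delta_pos":[-7.3,11.5,16],"spin":-32},{"fingers":4.8,"delta_pos":[-7.3,11.5,20.5],"spin":-36.8},{"fingers":4.8,"delta_pos":[-7.3,11.5,25],"spin":-36.8},{"fingers":4.8,"delta_pos":[-7.3,11.5,26],"spin":-36.8},{"fingers":4.8,"delta_pos":[-7.3,11.5,26],"spin":-36.8},{"fingers":4.8,"delta_pos":[-7.3,11.5,26],"spin":-36.8}]'
python3 - <<'E'
from h import *
c,im=wrist(); cv2.imwrite("pics/w25.png",im[:,:,::-1])
E
```

```text
time_s: 26.65
tcp_pos: [0.4181, -0.3251, 0.0617]
ee_rot: [[0.8, 0.6, 0.004], [0.6, -0.8, -0.002], [0.002, 0.004, -1.0]]
wrist_force: [0.3, 0.1, 1.7]
gripper_width: 0.552
```

View pics/w25.png

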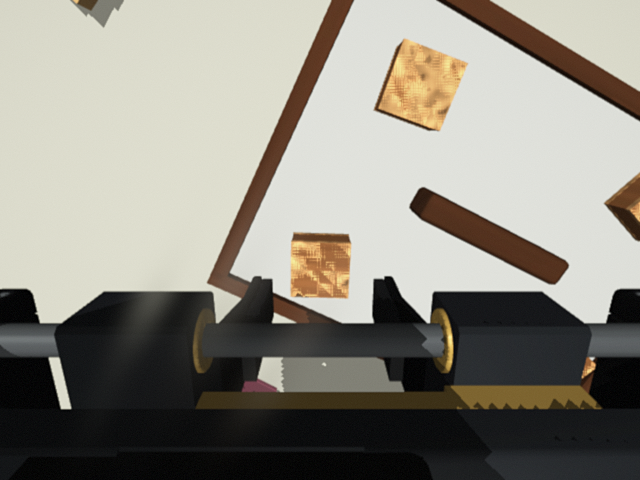

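Run:
```python
from meas import *
P=quad(np.array([[292,243],[350,242],[350,297],[292,297]]),.024,"b"); s=sense(); print((np.r_[P.mean(0),.024]-s["tcp_pos"])@s["ee_rot"]*1000, s["tcp_pos"])
```

```text
b [ 0.4159 -0.3253] sides [33.3 34.6 34.8 33.9] yaw01 -52.8 yaw30 36.8
[-1.94467647 -1.56448951 38.24506836] [ 0.41819867 -0.32526122  0.06225651]
```

```bash
python3 -m inch '[{"fingers":4.8,"delta_pos":[-0.1,0,3],"spin":0},{"fingers":4.8,"delta_pos":[-0.1,0,4.9],"spin":0},{"fingers":4.8,"delta_pos":[-0.1,0,4.9],"spin":0},{"fingers":2,"delta_pos":[-0.1,0,4.9],"spin":0},{"fingers":2,"delta_pos":[-0.1,0,4.9],"spin":0},{"fingers":2,"delta_pos":[-0.1,0,4.9],"spin":0},{"fingers":2,"delta_pos":[-0.1,0,4.9],"spin":0},{"fingers":2,"delta_pos":[-0.1,0,4.9],"spin":0}]'
python3 -m inch '[{"fingers":2,"delta_pos":[0,0,-2],"spin":0},{"fingers":2,"delta_pos":[0,0,-5],"spin":0},{"fingers":2,"delta_pos":[0,0,-6],"spin":0},{"fingers":2,"delta_pos":[0,0,-6],"spin":0},{"fingers":2,"delta_pos":[0,0,-6],"spin":0}]'
python3 - <<'E'
from h import *
c,im=wrist(); cv2.imwrite("pics/w26.png",im[:,:,::-1]);print(sense()["tcp_pos"],rel([.4745,-.1232,.06],-95.35))
E
```

```text
time_s: 27.5
tcp_pos: [0.4161, -0.3259, 0.0125]
ee_rot: [[0.801, 0.599, 0.003], [0.599, -0.801, -0.001], [0.001, 0.003, -1.0]]
wrist_force: [-0.4, 2.3, 6.4]
gripper_width: 0.385
time_s: 28.0
tcp_pos: [0.4143, -0.3251, 0.0702]
ee_rot: [[0.802, 0.598, -0.001], [0.598, -0.802, 0.001], [-0.0, -0.001, -1.0]]
wrist_force: [0.6, 0.3, -0.5]
gripper_width: 0.391
[ 0.41396785 -0.3250486   0.06971107] (array([ 16.92, -12.56,   0.98]), np.float64(-53.3), 'spin', np.float64(42.1), 'joint6', np.float64(147.2))
```

View pics/w26.png

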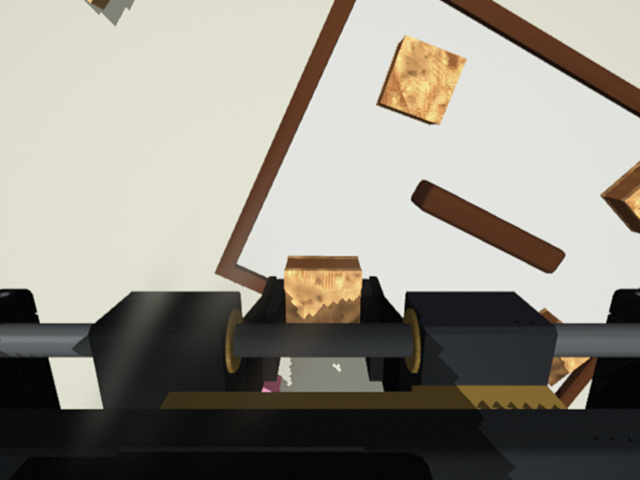

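```bash
cat >> h.py <<'E'
def held(px,dz):
    s=sense();c=get_calibration("wrist")
    P=ray("wrist",px,s["tcp_pos"][2]+dz,c); return ((P-s["tcp_pos"])@s["ee_rot"]*1000).round(1)
E
python3 - <<'E'
from h import *
print(held([[285,267],[361,268]],.0115)); print(sense()["tcp_pos"])
E
```

```text
[[ 19.4 -17.3 -11.5]
 [ 18.9  16.2 -11.5]]
[ 0.41396785 -0.3250486   0.06971107]
```

```bash
python3 -m inch '[{"fingers":2,"delta_pos":[3,-2.5,-1],"spin":8},{"fingers":2,"delta_pos":[6.5,-5,-1],"spin":16},{"fingers":2,"delta_pos":[10,-7.5,-1],"spin":24},{"fingers":2,"delta_pos":[13.5,-10,0],"spin":32},{"fingers":2,"delta_pos":[16.8,-12.7,1],"spin":40},{"fingers":2,"delta_pos":[16.8,-12.7,1],"spin":42.1},{"fingers":2,"delta_pos":[16.8,-12.7,1],"spin":42.1},{"fingers":2,"delta_pos":[16.8,-12.7,1],"spin":42.1}]'
python3 - <<'E'
from h import *
c,im=wrist(); cv2.imwrite("pics/w27.png",im[:,:,::-1]);print(sense()["tcp_pos"],rel([.4725,-.1230,.0215],-95.35))
E
```

```text
time_s: 28.85
tcp_pos: [0.4729, -0.1233, 0.0599]
ee_rot: [[0.996, -0.092, -0.002], [-0.092, -0.996, -0.0], [-0.002, 0.0, -1.0]]
wrist_force: [-0.7, 0.1, -0.1]
gripper_width: 0.386
[ 0.47294347 -0.12374746  0.06017544] (array([-0.05, -0.07,  3.87]), np.float64(-95.3), 'spin', np.float64(0.0), 'joint6', np.float64(80.3))
```

View pics/w27.png

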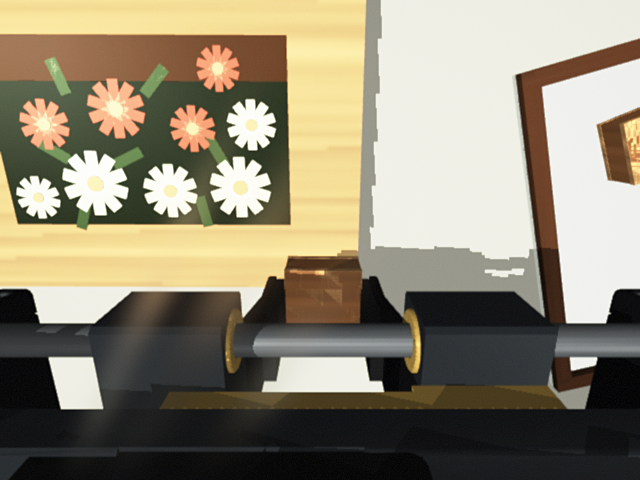

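Run:
```python
from h import *
s=sense();c=get_calibration("wrist")
P=ray("wrist",[[290,224],[287,36],[18,224],[359,265]],.013,c); print(((P-s["tcp_pos"])@s["ee_rot"]*1000).round(1)); print(held([[285,267],[361,268]],.0115))
```

```text
[[  23.3  -19.7   47.1]
 [ 122.9  -18.7   47. ]
 [  23.4 -180.    47.1]
 [  -2.5   21.8   47.2]]
[[ 18.9 -17.1 -11.5]
 [ 18.4  16.5 -11.5]]
```

```bash
python3 -m inch '[{"fingers":2,"delta_pos":[0.15,0.05,2],"spin":0},{"fingers":2,"delta_pos":[0.15,0.05,3.5],"spin":0},{"fingers":2,"delta_pos":[0.15,0.05,3.9],"spin":0},{"fingers":2,"delta_pos":[0.15,0.05,3.9],"spin":0}]'
python3 -m inch '[{"fingers":4.4,"delta_pos":[0,0,0],"spin":0},{"fingers":4.4,"delta_pos":[0,0,0],"spin":0},{"fingers":4.4,"delta_pos":[0,0,-1],"spin":0},{"fingers":4.8,"delta_pos":[0,0,-4],"spin":0},{"fingers":4.8,"delta_pos":[0,0,-7],"spin":0},{"fingers":4.8,"delta_pos":[0,0,-7],"spin":0}]'
python3 - <<'E'
from h import *
c,im=wrist(); cv2.imwrite("pics/w28.png",im[:,:,::-1]);print(sense()["tcp_pos"],rel([.5263,-.3050,.06],-70.9))
E
```

```text
time_s: 29.3
tcp_pos: [0.4744, -0.1248, 0.0215]
ee_rot: [[0.996, -0.094, -0.001], [-0.094, -0.996, -0.0], [-0.001, 0.0, -1.0]]
wrist_force: [0.6, -0.7, -0.1]
gripper_width: 0.383
time_s: 29.9
tcp_pos: [0.4784, -0.1239, 0.0968]
ee_rot: [[0.996, -0.092, 0.011], [-0.092, -0.996, -0.0], [0.011, -0.001, -1.0]]
wrist_force: [0.7, -1.0, 0.2]
gripper_width: 0.55
[ 0.47679306 -0.12377695  0.09473886] (array([ 6.59, 17.59,  3.5 ]), np.float64(-95.3), 'spin', np.float64(-24.4), 'joint6', np.float64(80.3))
```

View pics/w28.png

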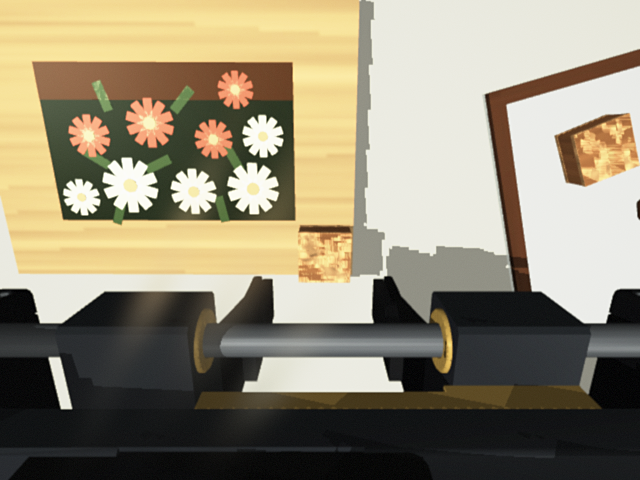

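Run:
```python
from h import *
s=sense();c=get_calibration("wrist");R=s["ee_rot"]
B=ray("wrist",[[299,232],[351,231],[350,282],[300,283]],.032,c).mean(0); C=ray("wrist",[294,219],.013,c)[0]
print(((B-C)@R*1000).round(1),"want -20,20", B,C)
```

```text
[-21.1  21.1 -19.2] want -20,20 [ 0.47394823 -0.12460741  0.032     ] [ 0.49707145 -0.10553417  0.013     ]
```

```bash
python3 -m inch '[{"fingers":4.8,"delta_pos":[2,4.5,0],"spin":-8},{"fingers":4.8,"delta_pos":[4,9,1],"spin":-16},{"fingers":4.8,"delta_pos":[6,13.5,2],"spin":-24.4},{"fingers":4.8,"delta_pos":[6.7,17.5,3],"spin":-24.4},{"fingers":4.8,"delta_pos":[6.7,17.5,3.5],"spin":-24.4},{"fingers":4.8,"delta_pos":[6.7,17.5,3.5],"spin":-24.4}]'
python3 - <<'E'
from h import *
c,im=wrist(); cv2.imwrite("pics/w29.png",im[:,:,::-1]);print(sense()["tcp_pos"],rel([.5277,-.3042,.0125],-70.9))
E
```

```text
time_s: 30.55
tcp_pos: [0.5236, -0.3051, 0.0546]
ee_rot: [[0.946, 0.323, -0.004], [0.323, -0.946, 0.002], [-0.003, -0.003, -1.0]]
wrist_force: [-0.4, 0.7, 0.1]
gripper_width: 0.552
[ 0.5240587  -0.3041329   0.05558899] (array([0.35, 0.13, 4.31]), np.float64(-71.0), 'spin', np.float64(-0.1), 'joint6', np.float64(123.8))
```

View pics/w29.png

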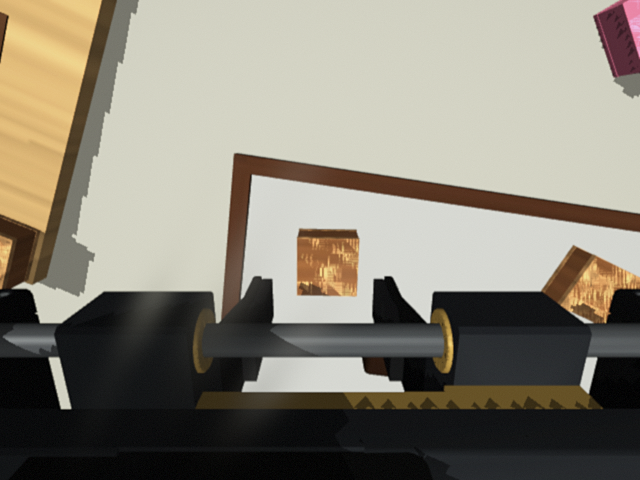

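```bash
python3 -m inch '[{"fingers":4.8,"delta_pos":[0.35,0.15,2],"spin":0},{"fingers":4.8,"delta_pos":[0.35,0.15,4.2],"spin":0},{"fingers":4.8,"delta_pos":[0.35,0.15,4.2],"spin":0},{"fingers":2,"delta_pos":[0.35,0.15,4.2],"spin":0},{"fingers":2,"delta_pos":[0.35,0.15,4.2],"spin":0},{"fingers":2,"delta_pos":[0.35,0.15,4.2],"spin":0},{"fingers":2,"delta_pos":[0.35,0.15,4.2],"spin":0},{"fingers":2,"delta_pos":[0.35,0.15,4.2],"spin":0}]'
python3 -m inch '[{"fingers":2,"delta_pos":[0,0,-2],"spin":0},{"fingers":2,"delta_pos":[0,0,-5],"spin":0},{"fingers":2,"delta_pos":[0,0,-6],"spin":0},{"fingers":2,"delta_pos":[0,0,-6],"spin":0},{"fingers":2,"delta_pos":[0,0,-6],"spin":0}]'
python3 - <<'E'
from h import *
c,im=wrist(); cv2.imwrite("pics/w30.png",im[:,:,::-1]);print(sense()["tcp_pos"],rel([.6139,-.1362,.06],-95.35))
E
```

```text
time_s: 31.4
tcp_pos: [0.5301, -0.3045, 0.0163]
ee_rot: [[0.945, 0.327, 0.002], [0.327, -0.945, -0.001], [0.002, 0.001, -1.0]]
wrist_force: [-0.3, 3.0, 6.2]
gripper_width: 0.385
time_s: 31.9
tcp_pos: [0.5283, -0.3043, 0.0739]
ee_rot: [[0.945, 0.326, -0.001], [0.326, -0.945, 0.001], [-0.001, -0.001, -1.0]]
wrist_force: [0.1, -0.0, -0.8]
gripper_width: 0.385
[ 0.52804119 -0.30426392  0.07336017] (array([ 13.59, -13.09,   1.34]), np.float64(-71.0), 'spin', np.float64(24.4), 'joint6', np.float64(123.8))
```

View pics/w30.png

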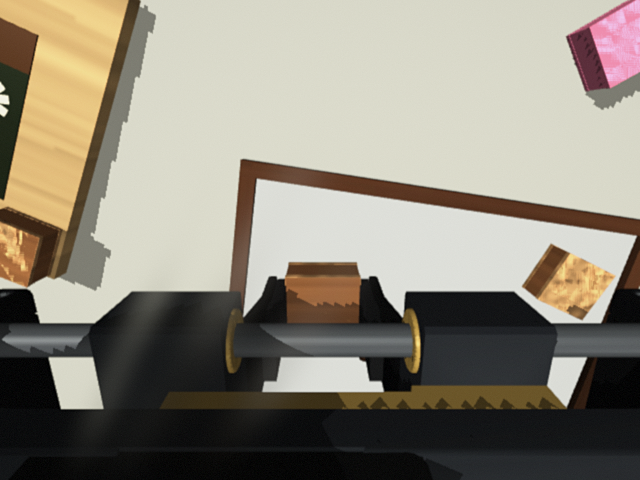

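```bash
python3 -m inch '[{"fingers":2,"delta_pos":[3,-3,-1],"spin":8},{"fingers":2,"delta_pos":[6.5,-6,-1],"spin":16},{"fingers":2,"delta_pos":[10,-9,-1],"spin":24},{"fingers":2,"delta_pos":[13.5,-12,0],"spin":24.4},{"fingers":2,"delta_pos":[13.6,-13,1.3],"spin":24.4},{"fingers":2,"delta_pos":[13.6,-13,1.3],"spin":24.4},{"fingers":2,"delta_pos":[13.6,-13,1.3],"spin":24.4}]'
python3 - <<'E'
from h import *
c,im=wrist(); cv2.imwrite("pics/w31.png",im[:,:,::-1])
E
```

```text
time_s: 32.65
tcp_pos: [0.6143, -0.1376, 0.0605]
ee_rot: [[0.996, -0.093, -0.003], [-0.093, -0.996, -0.0], [-0.003, 0.001, -1.0]]
wrist_force: [-0.4, -0.8, -0.2]
gripper_width: 0.384
```

View pics/w31.png

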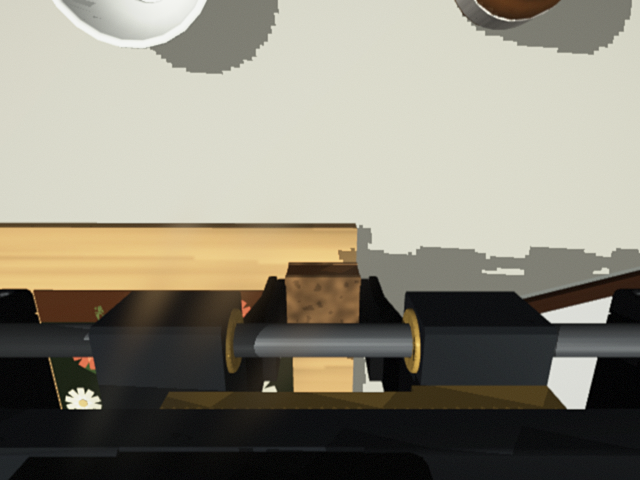

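Run:
```python
from h import *
s=sense();c=get_calibration("wrist")
P=ray("wrist",[[357,227.5]],.012,c); print(((P-s["tcp_pos"])@s["ee_rot"]*1000).round(1)); print(held([[287,275],[360,276]],.0095),s["tcp_pos"])
```

```text
[[20.6 20.1 49.3]]
[[ 14.3 -16.5  -9.5]
 [ 13.8  16.3  -9.5]] [ 0.61475489 -0.13818577  0.06128293]
```

```bash
python3 -m inch '[{"fingers":2,"delta_pos":[0.35,0,2],"spin":0},{"fingers":2,"delta_pos":[0.35,0,3.4],"spin":0},{"fingers":2,"delta_pos":[0.35,0,3.8],"spin":0},{"fingers":2,"delta_pos":[0.35,0,3.8],"spin":0}]'
python3 -m inch '[{"fingers":4.4,"delta_pos":[0,0,0],"spin":0},{"fingers":4.4,"delta_pos":[0,0,0],"spin":0},{"fingers":4.4,"delta_pos":[0,0,-1],"spin":0},{"fingers":4.8,"delta_pos":[-1,0,-5],"spin":0},{"fingers":4.8,"delta_pos":[-3,0,-9],"spin":0},{"fingers":4.8,"delta_pos":[-3,0,-9],"spin":0},{"fingers":4.8,"delta_pos":[-3,0,-9],"spin":0}]'
python3 - <<'E'
from h import *
c,im=wrist(); cv2.imwrite("pics/w32.png",im[:,:,::-1]);print(sense()["tcp_pos"],rel([.5632,-.4585,.06],-95.1))
E
```

```text
time_s: 33.1
tcp_pos: [0.6182, -0.1388, 0.0243]
ee_rot: [[0.996, -0.094, -0.001], [-0.094, -0.996, -0.0], [-0.001, 0.001, -1.0]]
wrist_force: [-2.5, 0.1, 2.4]
gripper_width: 0.386
time_s: 33.8
tcp_pos: [0.5894, -0.1348, 0.1159]
ee_rot: [[0.996, -0.093, 0.004], [-0.093, -0.996, 0.0], [0.004, -0.001, -1.0]]
wrist_force: [-0.5, 0.1, -0.0]
gripper_width: 0.553
[ 0.5887904  -0.13481187  0.11437534] (array([ 0.47, 32.47,  5.42]), np.float64(-95.4), 'spin', np.float64(-0.3), 'joint6', np.float64(82.2))
```

View pics/w32.png

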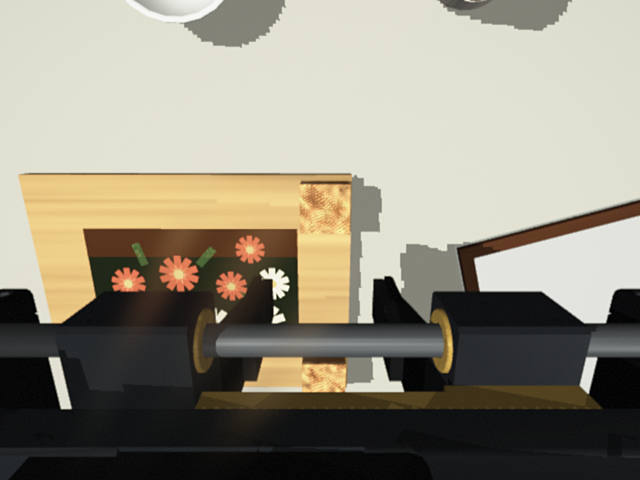

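```bash
python3 -m inch '[{"fingers":4.8,"delta_pos":[0,4.5,0],"spin":0},{"fingers":4.8,"delta_pos":[0,9.5,0],"spin":0},{"fingers":4.8,"delta_pos":[0.2,14.5,1],"spin":0},{"fingers":4.8,"delta_pos":[0.4,19.5,2],"spin":0},{"fingers":4.8,"delta_pos":[0.5,24.5,3],"spin":0},{"fingers":4.8,"delta_pos":[0.5,29,4],"spin":0},{"fingers":4.8,"delta_pos":[0.5,32.5,5],"spin":0},{"fingers":4.8,"delta_pos":[0.5,32.5,5],"spin":0},{"fingers":4.8,"delta_pos":[0.5,32.5,5],"spin":0}]'
python3 - <<'E'
from h import *
c,im=wrist(); cv2.imwrite("pics/w33.png",im[:,:,::-1])
E
```

```text
time_s: 34.75
tcp_pos: [0.5622, -0.4593, 0.061]
ee_rot: [[0.995, -0.095, -0.004], [-0.095, -0.995, 0.002], [-0.004, -0.002, -1.0]]
wrist_force: [-0.8, -0.6, -0.0]
gripper_width: 0.556
```

View pics/w33.png

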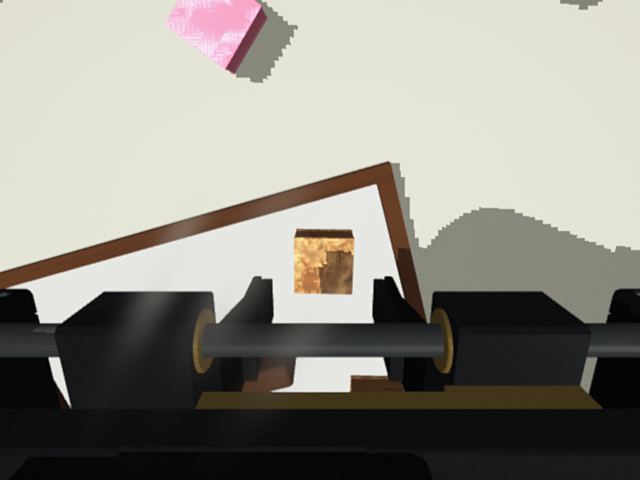

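```bash
python3 -m inch '[{"fingers":4.8,"delta_pos":[0.15,0.05,2],"spin":0},{"fingers":4.8,"delta_pos":[0.15,0.05,4.85],"spin":0},{"fingers":4.8,"delta_pos":[0.15,0.05,4.85],"spin":0},{"fingers":2,"delta_pos":[0.15,0.05,4.85],"spin":0},{"fingers":2,"delta_pos":[0.15,0.05,4.85],"spin":0},{"fingers":2,"delta_pos":[0.15,0.05,4.85],"spin":0},{"fingers":2,"delta_pos":[0.15,0.05,4.85],"spin":0},{"fingers":2,"delta_pos":[0.15,0.05,4.85],"spin":0}]'
python3 -m inch '[{"fingers":2,"delta_pos":[0,0,-2],"spin":0},{"fingers":2,"delta_pos":[0,0,-5],"spin":0},{"fingers":2,"delta_pos":[0,0,-7],"spin":0},{"fingers":2,"delta_pos":[0,0,-7],"spin":0},{"fingers":2,"delta_pos":[0,0,-7],"spin":0}]'
python3 - <<'E'
from h import *
c,im=wrist(); cv2.imwrite("pics/w34.png",im[:,:,::-1]);print(sense()["tcp_pos"],rel([.6325,.0630,.065],-95.35))
E
```

```text
time_s: 35.6
tcp_pos: [0.5662, -0.4598, 0.0174]
ee_rot: [[0.996, -0.093, 0.003], [-0.093, -0.996, -0.002], [0.003, 0.001, -1.0]]
wrist_force: [1.2, 2.5, 6.7]
gripper_width: 0.385
time_s: 36.1
tcp_pos: [0.5646, -0.4594, 0.0851]
ee_rot: [[0.996, -0.094, 0.0], [-0.094, -0.996, 0.001], [0.0, -0.001, -1.0]]
wrist_force: [0.3, -1.1, -0.1]
gripper_width: 0.384
[ 0.56405047 -0.45910257  0.08400731] (array([  1.91, -52.62,   1.97]), np.float64(-95.4), 'spin', np.float64(-0.0), 'joint6', np.float64(111.1))
```

View pics/w34.png

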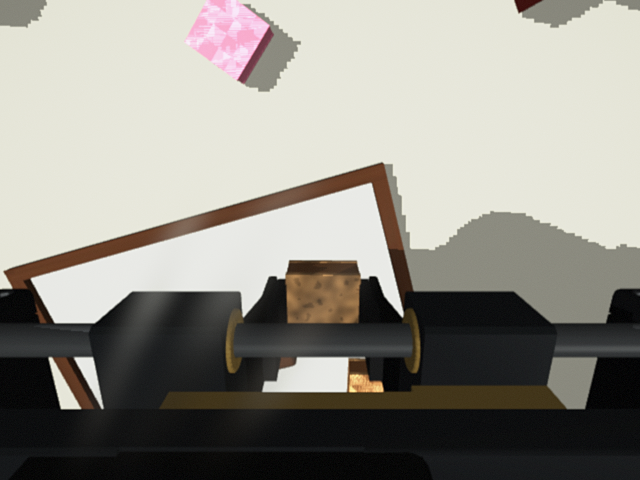

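```bash
python3 -m inch '[{"fingers":2,"delta_pos":[0.2,-4.5,0],"spin":0},{"fingers":2,"delta_pos":[0.4,-9,0],"spin":0},{"fingers":2,"delta_pos":[0.6,-14,0],"spin":0},{"fingers":2,"delta_pos":[0.8,-19,0],"spin":0},{"fingers":2,"delta_pos":[1,-24,0],"spin":0},{"fingers":2,"delta_pos":[1.2,-29,0],"spin":0},{"fingers":2,"delta_pos":[1.4,-34,0],"spin":0},{"fingers":2,"delta_pos":[1.6,-39,0],"spin":0},{"fingers":2,"delta_pos":[1.8,-44,0],"spin":0},{"fingers":2,"delta_pos":[2,-49,1],"spin":0},{"fingers":2,"delta_pos":[2.2,-52.6,2],"spin":0},{"fingers":2,"delta_pos":[2.2,-52.6,2],"spin":0},{"fingers":2,"delta_pos":[2.2,-52.6,2],"spin":0}]'
python3 - <<'E'
from h import *
c,im=wrist(); cv2.imwrite("pics/w35.png",im[:,:,::-1])
E
```

```text
time_s: 37.45
tcp_pos: [0.6347, 0.0626, 0.0633]
ee_rot: [[0.996, -0.092, -0.004], [-0.092, -0.996, -0.001], [-0.004, 0.002, -1.0]]
wrist_force: [-0.1, 0.1, -0.4]
gripper_width: 0.39
```

View pics/w35.png

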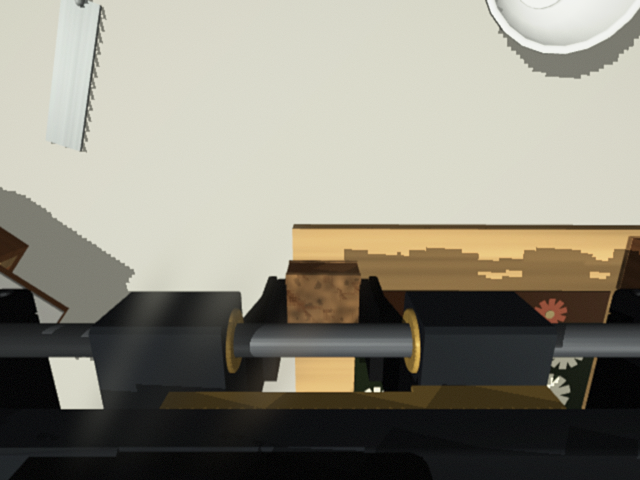

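Run:
```python
from h import *
s=sense();c=get_calibration("wrist")
P=ray("wrist",[[293,229]],.012,c); print(((P-s["tcp_pos"])@s["ee_rot"]*1000).round(1)); print(held([[287,275],[360,276]],.0095),s["tcp_pos"])
```

```text
[[ 19.  -18.4  51.8]]
[[ 14.3 -16.5  -9.6]
 [ 13.8  16.3  -9.5]] [0.63499056 0.06165719 0.06388911]
```

```bash
python3 -m inch '[{"fingers":2,"delta_pos":[0.2,0.15,2],"spin":0},{"fingers":2,"delta_pos":[0.2,0.15,3.6],"spin":0},{"fingers":2,"delta_pos":[0.2,0.15,4.05],"spin":0},{"fingers":2,"delta_pos":[0.2,0.15,4.05],"spin":0},{"fingers":2,"delta_pos":[0.2,0.15,4.05],"spin":0}]'
python3 -m inch '[{"fingers":4.4,"delta_pos":[0,0,0],"spin":0},{"fingers":4.4,"delta_pos":[0,0,0],"spin":0},{"fingers":4.4,"delta_pos":[0,0,-1],"spin":0},{"fingers":4.8,"delta_pos":[-1,0,-5],"spin":0},{"fingers":4.8,"delta_pos":[-5,0,-10],"spin":0},{"fingers":4.8,"delta_pos":[-5,0,-10],"spin":0},{"fingers":4.8,"delta_pos":[-5,0,-10],"spin":0}]'
python3 - <<'E'
from h import *
c,im=wrist(); cv2.imwrite("pics/w36.png",im[:,:,::-1]);print(sense()["tcp_pos"],rel([.4556,-.4840,.06],-96))
E
```

```text
time_s: 38.0
tcp_pos: [0.6377, 0.0588, 0.0251]
ee_rot: [[0.995, -0.095, -0.0], [-0.095, -0.995, -0.0], [-0.0, 0.0, -1.0]]
wrist_force: [0.1, -1.0, 1.8]
gripper_width: 0.388
time_s: 38.7
tcp_pos: [0.5884, 0.0657, 0.128]
ee_rot: [[0.996, -0.092, 0.005], [-0.092, -0.996, 0.002], [0.005, -0.003, -1.0]]
wrist_force: [0.6, 0.0, 0.3]
gripper_width: 0.547
[0.58819609 0.06542286 0.12596518] (array([-8.12, 55.95,  6.5 ]), np.float64(-95.3), 'spin', np.float64(0.7), 'joint6', np.float64(62.7))
```

View pics/w36.png

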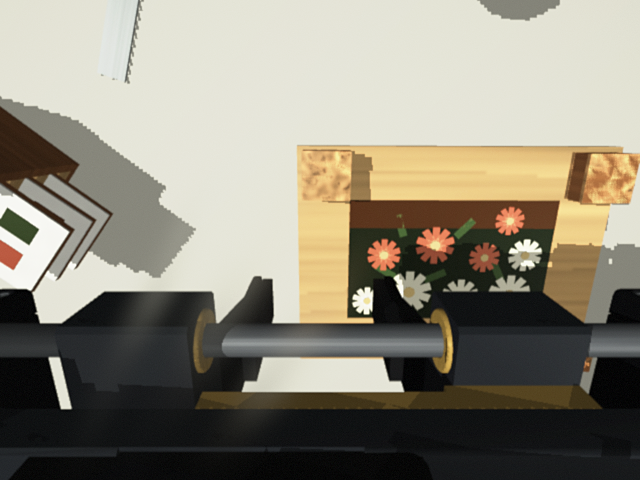

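```bash
python3 -m inch '[{"fingers":4.8,"delta_pos":[-0.7,4.5,0],"spin":0},{"fingers":4.8,"delta_pos":[-1.4,9.4,0],"spin":0},{"fingers":4.8,"delta_pos":[-2.1,14.3,0],"spin":0},{"fingers":4.8,"delta_pos":[-2.8,19.2,0],"spin":0},{"fingers":4.8,"delta_pos":[-3.5,24,0],"spin":0},{"fingers":4.8,"delta_pos":[-4.2,29,0],"spin":0},{"fingers":4.8,"delta_pos":[-4.9,33.9,0],"spin":0},{"fingers":4.8,"delta_pos":[-5.6,38.8,0],"spin":0},{"fingers":4.8,"delta_pos":[-6.3,43.7,1],"spin":0},{"fingers":4.8,"delta_pos":[-7,48.5,3],"spin":0},{"fingers":4.8,"delta_pos":[-7.7,53,5],"spin":0},{"fingers":4.8,"delta_pos":[-8.1,56,6.4],"spin":0.7},{"fingers":4.8,"delta_pos":[-8.1,56,6.4],"spin":0.7},{"fingers":4.8,"delta_pos":[-8.1,56,6.4],"spin":0.7}]'
python3 - <<'E'
from h import *
c,im=wrist(); cv2.imwrite("pics/w37.png",im[:,:,::-1])
E
```

```text
time_s: 40.15
tcp_pos: [0.4538, -0.4853, 0.0577]
ee_rot: [[0.994, -0.108, -0.004], [-0.108, -0.994, 0.003], [-0.004, -0.002, -1.0]]
wrist_force: [-0.0, 0.2, 0.5]
gripper_width: 0.55
```

View pics/w37.png

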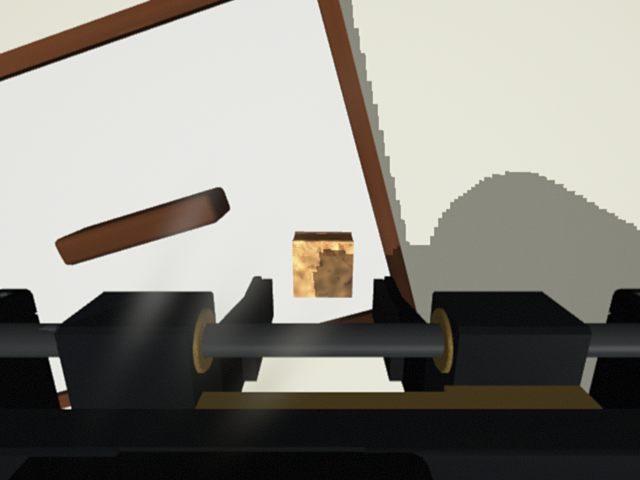

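```bash
python3 -m inch '[{"fingers":4.8,"delta_pos":[0.05,0,2],"spin":0},{"fingers":4.8,"delta_pos":[0.05,0,4.45],"spin":0},{"fingers":4.8,"delta_pos":[0.05,0,4.45],"spin":0},{"fingers":2,"delta_pos":[0.05,0,4.45],"spin":0},{"fingers":2,"delta_pos":[0.05,0,4.45],"spin":0},{"fingers":2,"delta_pos":[0.05,0,4.45],"spin":0},{"fingers":2,"delta_pos":[0.05,0,4.45],"spin":0},{"fingers":2,"delta_pos":[0.05,0,4.45],"spin":0}]'
python3 -m inch '[{"fingers":2,"delta_pos":[0,0,-2],"spin":0},{"fingers":2,"delta_pos":[0,0,-5],"spin":0},{"fingers":2,"delta_pos":[0,0,-7.5],"spin":0},{"fingers":2,"delta_pos":[0,0,-7.5],"spin":0},{"fingers":2,"delta_pos":[0,0,-7.5],"spin":0}]'
python3 - <<'E'
from h import *
c,im=wrist(); cv2.imwrite("pics/w38.png",im[:,:,::-1]);print(sense()["tcp_pos"],rel([.4931,.0760,.065],-95.35))
E
```

```text
time_s: 41.0
tcp_pos: [0.4568, -0.4854, 0.018]
ee_rot: [[0.994, -0.105, 0.003], [-0.105, -0.994, -0.002], [0.003, 0.001, -1.0]]
wrist_force: [1.0, 2.7, 6.4]
gripper_width: 0.383
time_s: 41.5
tcp_pos: [0.4553, -0.4849, 0.0914]
ee_rot: [[0.994, -0.106, 0.001], [-0.106, -0.994, 0.0], [0.001, -0.0, -1.0]]
wrist_force: [-0.4, -0.2, -0.7]
gripper_width: 0.383
[ 0.45481826 -0.48446183  0.09033607] (array([ -2.14, -56.13,   2.61]), np.float64(-96.1), 'spin', np.float64(-0.7), 'joint6', np.float64(116.8))
```

View pics/w38.png

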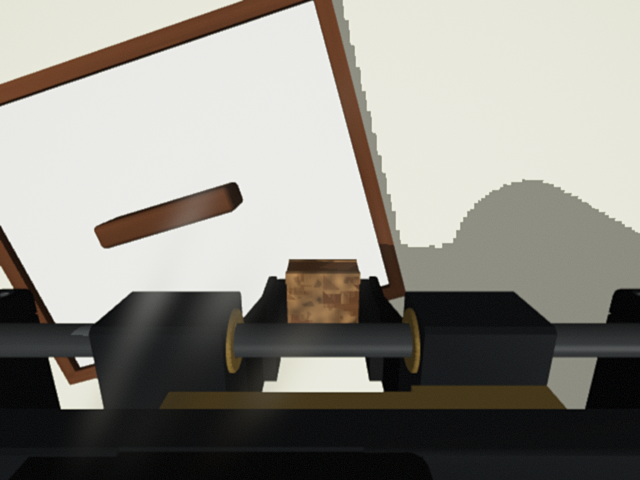

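```bash
python3 -m inch '[{"fingers":2,"delta_pos":[0,-4.5,0],"spin":0},{"fingers":2,"delta_pos":[-0.2,-9,0],"spin":0},{"fingers":2,"delta_pos":[-0.4,-14,0],"spin":0},{"fingers":2,"delta_pos":[-0.6,-19,0],"spin":0},{"fingers":2,"delta_pos":[-0.8,-24,0],"spin":0},{"fingers":2,"delta_pos":[-1,-29,0],"spin":0},{"fingers":2,"delta_pos":[-1.2,-34,0],"spin":0},{"fingers":2,"delta_pos":[-1.4,-39,0],"spin":0},{"fingers":2,"delta_pos":[-1.6,-44,0],"spin":0},{"fingers":2,"delta_pos":[-1.8,-49,0],"spin":0},{"fingers":2,"delta_pos":[-1.9,-53.5,1],"spin":-0.7},{"fingers":2,"delta_pos":[-1.9,-56.1,2.5],"spin":-0.7},{"fingers":2,"delta_pos":[-1.9,-56.1,2.5],"spin":-0.7},{"fingers":2,"delta_pos":[-1.9,-56.1,2.5],"spin":-0.7}]'
python3 - <<'E'
from h import *
c,im=wrist(); cv2.imwrite("pics/w39.png",im[:,:,::-1])
E
```

```text
time_s: 42.95
tcp_pos: [0.4947, 0.0747, 0.0649]
ee_rot: [[0.996, -0.092, -0.003], [-0.092, -0.996, -0.002], [-0.003, 0.002, -1.0]]
wrist_force: [0.3, -0.5, -0.5]
gripper_width: 0.383
```

View pics/w39.png

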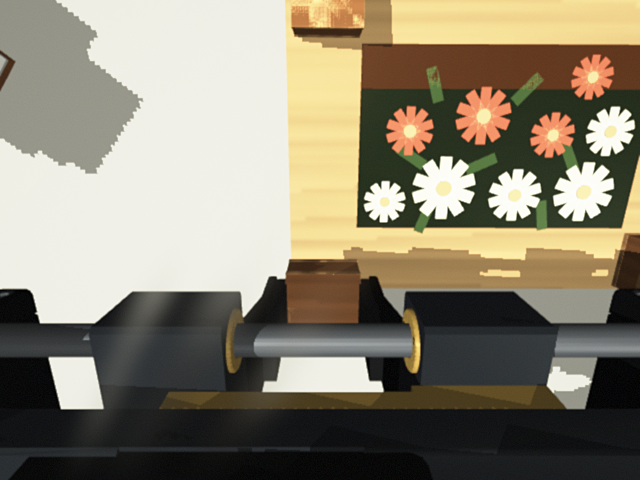

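Run:
```python
from h import *
s=sense();c=get_calibration("wrist")
P=ray("wrist",[[358,227],[289,200]],.013,c); print(((P-s["tcp_pos"])@s["ee_rot"]*1000).round(1)); print(held([[287,273],[360,274]],.0095),s["tcp_pos"])
```

```text
[[ 20.1  21.   52.4]
 [ 36.7 -20.4  52.3]]
[[ 15.3 -16.5  -9.6]
 [ 14.8  16.3  -9.5]] [0.4950661  0.07421853 0.06542204]
```

```bash
python3 -m inch '[{"fingers":2,"delta_pos":[0.2,0.1,2],"spin":0},{"fingers":2,"delta_pos":[0.2,0.1,3.7],"spin":0},{"fingers":2,"delta_pos":[0.2,0.1,4.15],"spin":0},{"fingers":2,"delta_pos":[0.2,0.1,4.15],"spin":0},{"fingers":2,"delta_pos":[0.2,0.1,4.15],"spin":0}]'
python3 -m inch '[{"fingers":4.4,"delta_pos":[0,0,0],"spin":0},{"fingers":4.4,"delta_pos":[0,0,0],"spin":0},{"fingers":4.4,"delta_pos":[0,0,-1],"spin":0},{"fingers":4.8,"delta_pos":[-1,2,-5],"spin":0},{"fingers":4.8,"delta_pos":[-1,6,-9],"spin":0},{"fingers":4.8,"delta_pos":[-1,10,-13],"spin":0},{"fingers":4.8,"delta_pos":[-1,15,-17],"spin":0},{"fingers":4.8,"delta_pos":[-1,18,-21],"spin":0},{"fingers":4.8,"delta_pos":[-1,18,-24],"spin":0},{"fingers":4.8,"delta_pos":[-1,18,-24],"spin":0},{"fingers":4.8,"delta_pos":[-1,18,-24],"spin":0}]'
python3 - <<'E'
from h import *
c,im=wrist(); cv2.imwrite("pics/w40.png",im[:,:,::-1]);print(sense()["tcp_pos"])
E
```

```text
time_s: 43.5
tcp_pos: [0.4972, 0.0721, 0.0258]
ee_rot: [[0.995, -0.095, -0.001], [-0.095, -0.995, -0.001], [-0.001, 0.001, -1.0]]
wrist_force: [-2.7, 0.0, 5.3]
gripper_width: 0.386
time_s: 44.6
tcp_pos: [0.4713, -0.1051, 0.2667]
ee_rot: [[0.995, -0.095, 0.004], [-0.095, -0.995, 0.001], [0.004, -0.001, -1.0]]
wrist_force: [-0.1, -0.9, -0.9]
gripper_width: 0.55
[ 0.47045063 -0.10468042  0.26493689]
```

View pics/w40.png

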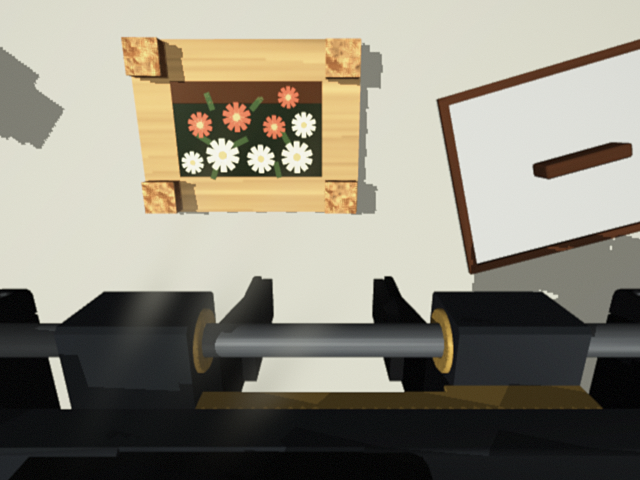

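Run:
```python
from h import *
im=cv2.imread("pics/w40.png")
cv2.imwrite("pics/w40c.png",cv2.resize(im[28:224,112:382],None,fx=2.96,fy=3,interpolation=cv2.INTER_CUBIC))
```

```text
(no output)
```

View pics/w40c.png

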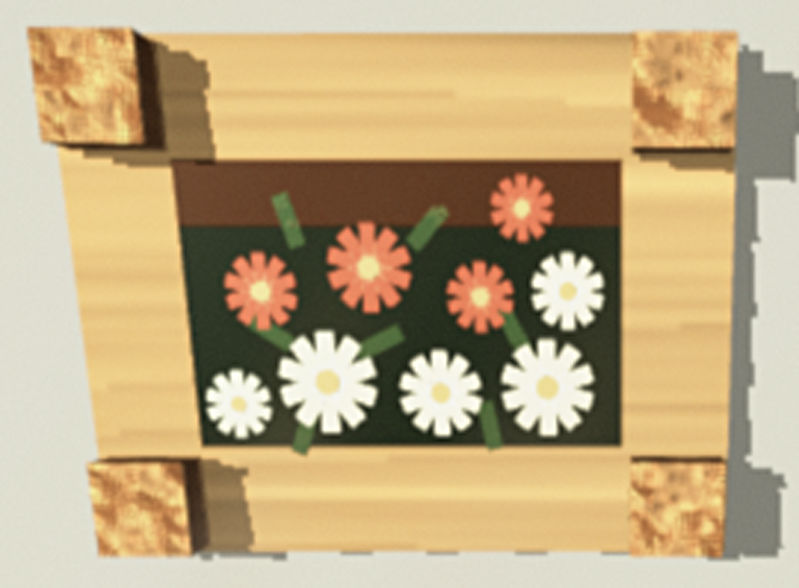

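Run:
```python
from meas import *
f=lambda a:np.array(a)/[2.96,3]+[112,28]
Q=quad(f([(172,160),(621,160),(621,445),(203,445)]),.013,"paint")
o=Q.mean(0); ey=(Q[0]-Q[1]+Q[3]-Q[2]); ey/=np.linalg.norm(ey); ex=np.array([ey[1],-ey[0]])
B=[quad(f(a),.032,n) for n,a in dict(TL=[(27,28),(130,28),(145,144),(43,142)],TR=[(632,32),(737,32),(735,149),(632,149)],BL=[(89,460),(183,460),(193,554),(99,556)],BR=[(629,460),(726,460),(723,555),(630,555)]).items()]
for b in B: d=b.mean(0)-o; print((d@ex*1000).round(1),(d@ey*1000).round(1))
```

```text
paint [ 0.553  -0.0316] sides [158.6  98.7 158.4  98.7] yaw01 -95.4 yaw30 -5.4
TL [0.6314 0.0592] sides [33.7 34.5 34.2 33.9] yaw01 -95.9 yaw30 -4.8
TR [ 0.6113 -0.1378] sides [34.3 34.9 34.6 34.9] yaw01 -95.4 yaw30 -5.0
BL [0.4927 0.0717] sides [34.1 34.4 35.1 35.2] yaw01 -94.8 yaw30 -6.6
BR [ 0.4741 -0.1244] sides [35.2 34.8 34.6 34.8] yaw01 -95.4 yaw30 -5.2
69.5 97.8
68.0 -100.2
-69.7 97.1
-69.7 -99.8
```

Run:
```python
from h import *
print(rel([.490,-.389,.12],-169.35))
```

```text
(array([ 4.62, 28.13, 14.47]), np.float64(-95.4), 'spin', np.float64(73.9), 'joint6', np.float64(77.8))
```

```bash
python3 -m inch '[{"fingers":5,"delta_pos":[0.8,4,1],"spin":8.5},{"fingers":5,"delta_pos":[1.6,8.5,3],"spin":17},{"fingers":5,"delta_pos":[2.4,13,5],"spin":25.5},{"fingers":5,"delta_pos":[3.2,17.5,7],"spin":34},{"fingers":5,"delta_pos":[4,22,9],"spin":42.5},{"fingers":5,"delta_pos":[4.6,26,11],"spin":51},{"fingers":5,"delta_pos":[4.6,28.1,13],"spin":59.5},{"fingers":5,"delta_pos":[4.6,28.1,14.4],"spin":68},{"fingers":5,"delta_pos":[4.6,28.1,14.4],"spin":73.9},{"fingers":5,"delta_pos":[4.6,28.1,14.4],"spin":73.9},{"fingers":5,"delta_pos":[4.6,28.1,14.4],"spin":73.9}]'
python3 - <<'E'
from h import *
c,im=wrist(); cv2.imwrite("pics/w41.png",im[:,:,::-1])
E
```

```text
time_s: 45.75
tcp_pos: [0.4904, -0.3879, 0.1197]
ee_rot: [[0.19, -0.982, -0.002], [-0.982, -0.19, 0.001], [-0.001, 0.002, -1.0]]
wrist_force: [0.1, -0.2, -1.2]
gripper_width: 0.574
```

View pics/w41.png

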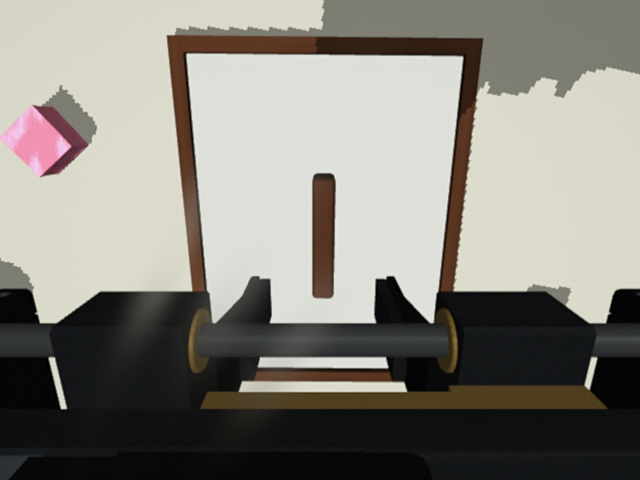

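Run:
```python
from h import *
s=sense();c=get_calibration("wrist")
for px,z in(([[324,181],[323,297]],.034),([[168,36],[482,39]],.010)):
    P=ray("wrist",px,z,c); print(((P-s["tcp_pos"])@s["ee_rot"]*1000).round(1), P.round(4).tolist())
```

```text
[[ 43.2   1.4  86.3]
 [-42.7   0.8  86.3]] [[0.4974, -0.4307, 0.034], [0.4817, -0.3462, 0.034]]
[[ 136.4 -102.6  110.1]
 [ 134.7  107.1  110.3]] [[0.6171, -0.5025, 0.01], [0.4109, -0.5405, 0.01]]
```

```bash
python3 -m inch '[{"fingers":5,"delta_pos":[0,0.15,4],"spin":0},{"fingers":5,"delta_pos":[0,0.15,8],"spin":0},{"fingers":5,"delta_pos":[0,0.15,10.6],"spin":0},{"fingers":5,"delta_pos":[0,0.15,10.8],"spin":0},{"fingers":5,"delta_pos":[0,0.15,10.8],"spin":0},{"fingers":0.5,"delta_pos":[0,0.15,10.8],"spin":0},{"fingers":0.5,"delta_pos":[0,0.15,10.8],"spin":0},{"fingers":0.5,"delta_pos":[0,0.15,10.8],"spin":0},{"fingers":0.5,"delta_pos":[0,0.15,10.8],"spin":0},{"fingers":0.5,"delta_pos":[0,0.15,10.8],"spin":0},{"fingers":0.5,"delta_pos":[0,0.15,10.8],"spin":0},{"fingers":0.5,"delta_pos":[0,0.15,10.8],"spin":0}]'
python3 -m inch '[{"fingers":0.5,"delta_pos":[0,0,-2],"spin":0},{"fingers":0.5,"delta_pos":[0,0,-5],"spin":0},{"fingers":0.5,"delta_pos":[0,0,-8],"spin":0},{"fingers":0.5,"delta_pos":[0,0,-10],"spin":0},{"fingers":0.5,"delta_pos":[0,0,-10],"spin":0},{"fingers":0.5,"delta_pos":[0,0,-10],"spin":0}]'
python3 - <<'E'
from h import *
c,im=wrist(); cv2.imwrite("pics/w42.png",im[:,:,::-1]); print(sense()["tcp_pos"],rel([.553,-.0316,.11],-185.4))
E
```

```text
time_s: 47.0
tcp_pos: [0.4896, -0.3891, 0.0132]
ee_rot: [[0.186, -0.982, 0.001], [-0.982, -0.186, -0.001], [0.001, -0.001, -1.0]]
wrist_force: [0.4, 1.2, 2.5]
gripper_width: 0.183
time_s: 47.6
tcp_pos: [0.4879, -0.388, 0.111]
ee_rot: [[0.186, -0.983, -0.002], [-0.983, -0.186, 0.002], [-0.003, 0.002, -1.0]]
wrist_force: [-0.7, 0.0, -5.5]
gripper_width: 0.181
[ 0.48741567 -0.38780494  0.11014856] (array([-33.78, -13.06,   0.1 ]), np.float64(-169.3), 'spin', np.float64(16.1), 'joint6', np.float64(34.4))
```

View pics/w42.png

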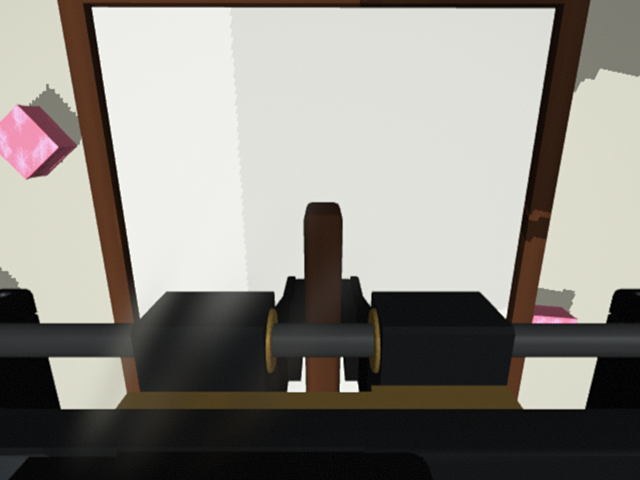

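```bash
python3 -m inch '[{"fingers":0.5,"delta_pos":[-2,-0.8,0],"spin":2},{"fingers":0.5,"delta_pos":[-5,-2,0],"spin":4},{"fingers":0.5,"delta_pos":[-9,-3.5,0],"spin":6},{"fingers":0.5,"delta_pos":[-13,-5,0],"spin":8},{"fingers":0.5,"delta_pos":[-17,-6.6,0],"spin":10},{"fingers":0.5,"delta_pos":[-21,-8.1,0],"spin":12},{"fingers":0.5,"delta_pos":[-25,-9.7,0],"spin":14},{"fingers":0.5,"delta_pos":[-29,-11.2,0],"spin":16.1},{"fingers":0.5,"delta_pos":[-32,-12.4,0],"spin":16.1},{"fingers":0.5,"delta_pos":[-33.8,-13,0],"spin":16.1},{"fingers":0.5,"delta_pos":[-33.8,-13,0],"spin":16.1},{"fingers":0.5,"delta_pos":[-33.8,-13,0],"spin":16.1}]'
python3 - <<'E'
from h import *
c,im=wrist(); cv2.imwrite("pics/w43.png",im[:,:,::-1]); cv2.imwrite("pics/s43.png",capture("scene")[150:400,200:500,::-1]); cv2.imwrite("pics/t43.png",capture("top")[:,:,::-1])
E
```

```text
time_s: 48.85
tcp_pos: [0.5525, -0.0325, 0.1109]
ee_rot: [[-0.093, -0.996, -0.004], [-0.996, 0.093, -0.001], [0.001, 0.004, -1.0]]
wrist_force: [0.2, -0.4, -4.8]
gripper_width: 0.181
```

View pics/w43.png

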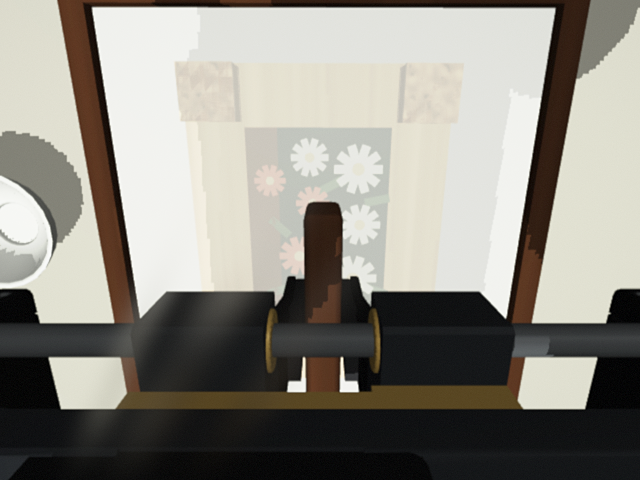

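View pics/s43.png

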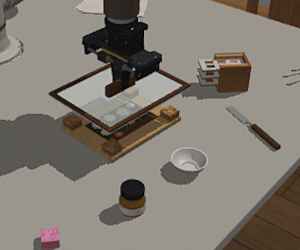

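Run:
```python
from h import *
s=sense();c=get_calibration("wrist")
P=ray("wrist",[[176,62],[463,65],[235,122],[402,122]],.032,c); q=((P-s["tcp_pos"])@s["ee_rot"]*1000); print(q.round(1)); 
P=ray("wrist",[[246,128],[389,128]],.013,c); print(((P-s["tcp_pos"])@s["ee_rot"]*1000).round(1))
P=ray("wrist",[[92,7],[556,7]],s["tcp_pos"][2]-.003,c); print(((P-s["tcp_pos"])@s["ee_rot"]*1000).round(1))
```

```text
[[116.  -87.9  79.8]
 [114.4  85.7  80.1]
 [ 81.4 -54.6  79.9]
 [ 81.4  50.7  80.1]]
[[ 77.8 -51.7  98.9]
 [ 77.8  46.   99. ]]
[[123.7 -91.1   2.9]
 [123.9  93.6   3.2]]
```

```bash
python3 -m inch '[{"fingers":0.5,"delta_pos":[-0.05,-0.2,1.5],"spin":0},{"fingers":0.5,"delta_pos":[-0.05,-0.2,3.5],"spin":0},{"fingers":0.5,"delta_pos":[-0.05,-0.2,5.3],"spin":0},{"fingers":0.5,"delta_pos":[-0.05,-0.2,6.1],"spin":0},{"fingers":0.5,"delta_pos":[-0.05,-0.2,6.3],"spin":0},{"fingers":0.5,"delta_pos":[-0.05,-0.2,6.3],"spin":0}]'
```

```text
time_s: 49.6
tcp_pos: [0.5562, -0.0327, 0.05]
ee_rot: [[-0.094, -0.996, 0.0], [-0.996, 0.094, -0.0], [0.0, -0.0, -1.0]]
wrist_force: [0.1, 0.1, -4.3]
gripper_width: 0.179
```

```bash
python3 -m inch '[{"fingers":0.5,"delta_pos":[0,0,0.15],"spin":0},{"fingers":0.5,"delta_pos":[0,0,0.3],"spin":0},{"fingers":0.5,"delta_pos":[0,0,0.3],"spin":0}]'; python3 -m inch '[{"fingers":0.5,"delta_pos":[0,0,0.1],"spin":0},{"fingers":0.5,"delta_pos":[0,0,0.15],"spin":0},{"fingers":0.5,"delta_pos":[0,0,0.15],"spin":0}]'
```

```text
time_s: 49.9
tcp_pos: [0.556, -0.0322, 0.0471]
ee_rot: [[-0.093, -0.996, 0.001], [-0.996, 0.093, 0.0], [-0.0, -0.001, -1.0]]
wrist_force: [-0.7, -0.8, -4.9]
gripper_width: 0.181
time_s: 50.2
tcp_pos: [0.5559, -0.0322, 0.0453]
ee_rot: [[-0.093, -0.996, 0.0], [-0.996, 0.093, -0.0], [0.0, -0.0, -1.0]]
wrist_force: [-0.4, -0.2, -5.6]
gripper_width: 0.183
```

```bash
python3 -m inch '[{"fingers":0.5,"delta_pos":[0,0,0.1],"spin":0},{"fingers":0.5,"delta_pos":[0,0,0.1],"spin":0},{"fingers":0.5,"delta_pos":[0,0,0.1],"spin":0}]'; python3 -m inch '[{"fingers":0.5,"delta_pos":[0,0,0.1],"spin":0},{"fingers":0.5,"delta_pos":[0,0,0.1],"spin":0},{"fingers":0.5,"delta_pos":[0,0,0.1],"spin":0}]'
```

```text
time_s: 50.5
tcp_pos: [0.556, -0.0322, 0.0452]
ee_rot: [[-0.093, -0.996, 0.0], [-0.996, 0.093, -0.0], [0.0, -0.0, -1.0]]
wrist_force: [-3.4, 1.4, 4.8]
gripper_width: 0.185
time_s: 50.8
tcp_pos: [0.556, -0.0322, 0.0452]
ee_rot: [[-0.093, -0.996, 0.001], [-0.996, 0.093, -0.0], [0.0, -0.001, -1.0]]
wrist_force: [-5.5, 0.9, 11.8]
gripper_width: 0.181
```

Seated on the blocks. Release, retreat straight up, and look.

```bash
python3 -m inch '[{"fingers":0.5,"delta_pos":[0,0,-0.15],"spin":0},{"fingers":4,"delta_pos":[0,0,-0.15],"spin":0},{"fingers":4,"delta_pos":[0,0,-0.15],"spin":0},{"fingers":4,"delta_pos":[0,0,-0.15],"spin":0},{"fingers":4,"delta_pos":[0,0,-3],"spin":0},{"fingers":4,"delta_pos":[0,0,-7],"spin":0},{"fingers":4,"delta_pos":[-3,0,-12],"spin":0},{"fingers":4,"delta_pos":[-8,0,-17],"spin":0},{"fingers":4,"delta_pos":[-13,0,-22],"spin":0},{"fingers":4,"delta_pos":[-13,0,-25],"spin":0},{"fingers":4,"delta_pos":[-13,0,-25],"spin":0},{"fingers":4,"delta_pos":[-13,0,-25],"spin":0}]'
python3 - <<'E'
from h import *
c,im=wrist(); cv2.imwrite("pics/w44.png",im[:,:,::-1]); s=capture("scene"); cv2.imwrite("pics/s44.png",cv2.resize(s[170:330,230:490,::-1],None,fx=3,fy=3,interpolation=cv2.INTER_CUBIC)); cv2.imwrite("pics/t44.png",capture("top")[:,:,::-1])
E
```

```text
time_s: 52.0
tcp_pos: [0.5701, 0.0992, 0.2975]
ee_rot: [[-0.091, -0.996, 0.009], [-0.996, 0.091, 0.003], [-0.004, -0.008, -1.0]]
wrist_force: [0.8, -0.6, -0.2]
gripper_width: 0.462
```

View pics/w44.png

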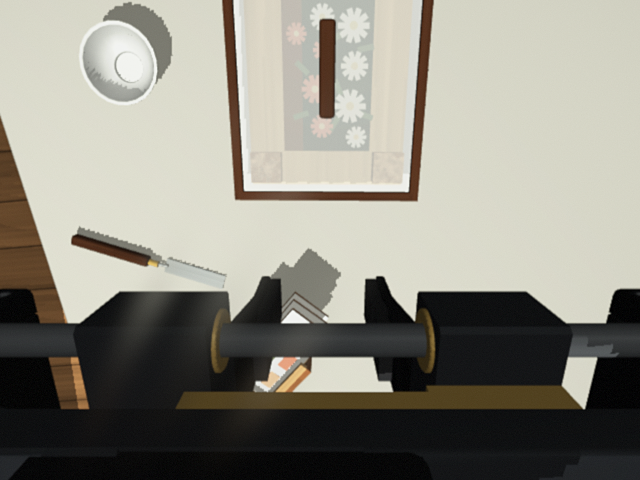

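View pics/s44.png

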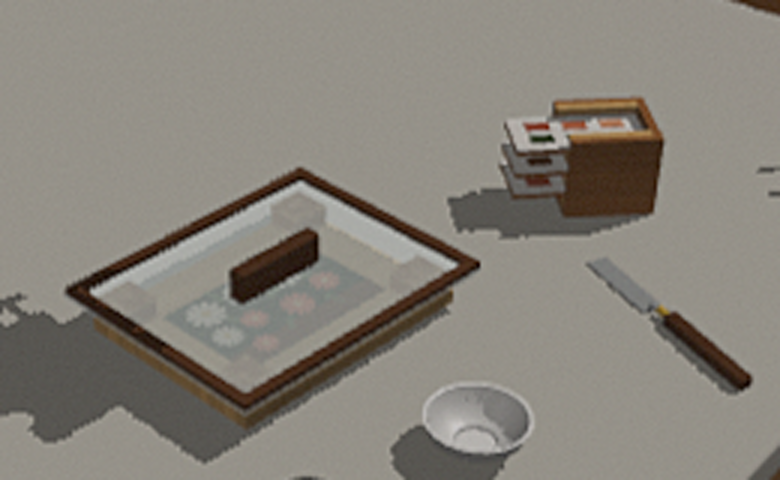

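```bash
python3 -m inch '[{"fingers":4,"delta_pos":[4,0,-2],"spin":0},{"fingers":4,"delta_pos":[6,0,-4],"spin":0},{"fingers":4,"delta_pos":[6,0,-4],"spin":0},{"fingers":4,"delta_pos":[6,0,-4],"spin":0},{"fingers":4,"delta_pos":[6,0,-4],"spin":0}]'
python3 - <<'E'
from h import *
c,im=wrist(); cv2.imwrite("pics/w45.png",cv2.resize(im[0:270,190:460,::-1],None,fx=2.2,fy=2.2,interpolation=cv2.INTER_CUBIC))
E
```

```text
time_s: 52.65
tcp_pos: [0.5618, 0.0375, 0.3312]
ee_rot: [[-0.094, -0.996, -0.004], [-0.996, 0.094, -0.0], [0.001, 0.003, -1.0]]
wrist_force: [0.3, -0.6, 0.4]
gripper_width: 0.459
```

View pics/w45.png

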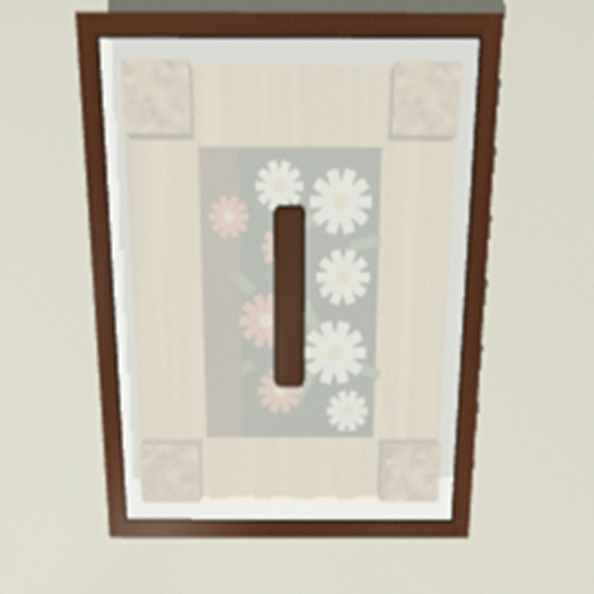

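View pics/t44.png

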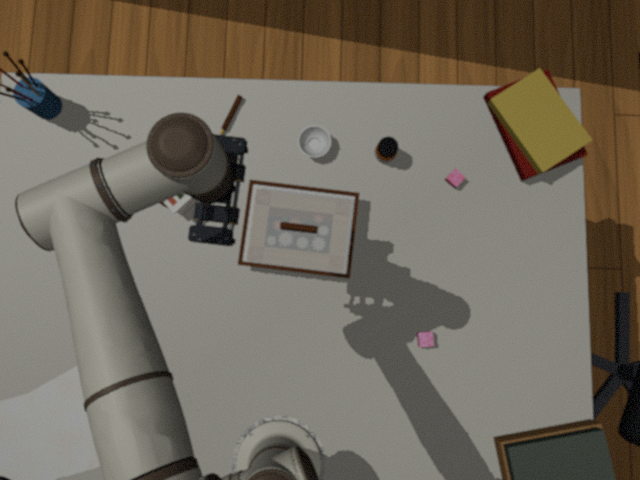

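Run:
```python
from meas import *
f=lambda a:np.array(a)/2.2+[190,0]
Q=quad(f([(199,147),(382,147),(373,437),(208,437)]),.013,"paint")
C=quad(f([(77,12),(505,12),(468,536),(111,536)]),.042,"cover")
print("cover-paint mm",((C.mean(0)-Q.mean(0))*1000).round(1))
o=Q.mean(0); ey=(Q[0]-Q[3]+Q[1]-Q[2]); ey/=np.linalg.norm(ey); ex=np.array([ey[1],-ey[0]])
for n,a in dict(a=[(123,61),(190,61),(193,135),(128,135)],b=[(393,61),(463,61),(457,136),(391,136)],c=[(140,440),(201,440),(203,500),(143,500)],d=[(380,440),(439,440),(435,500),(378,500)]).items():
    b=quad(f(a),.032,n); d=b.mean(0)-o; print((d@ex*1000).round(1),(d@ey*1000).round(1))
```

```text
paint [ 0.5544 -0.0307] sides [ 99.9 160.1  99.2 160. ] yaw01 174.7 yaw30 -95.4
cover [ 0.5544 -0.0323] sides [210.4 270.1 209.1 269.7] yaw01 174.7 yaw30 -95.5
cover-paint mm [ 0.  -1.6]
a [ 0.6129 -0.1367] sides [34.1 34.5 33.9 34.5] yaw01 174.7 yaw30 -94.6
-68.1 100.1
b [ 0.4754 -0.1238] sides [35.7 35.  34.5 35. ] yaw01 174.7 yaw30 -96.0
69.9 100.0
c [0.6325 0.0586] sides [35.2 35.9 35.4 35.9] yaw01 174.6 yaw30 -95.4
-69.4 -96.2
d [0.495  0.0715] sides [34.2 35.9 33.7 35.9] yaw01 174.6 yaw30 -95.8
68.7 -96.2
```

Run:
```python
from h import *
print(rel([.54,.185,.20],-44.7),sense()["joints"].round(0))
```

```text
(array([-14.47,   3.5 ,  13.13]), np.float64(174.7), 'spin', np.float64(39.4), 'joint6', np.float64(-25.6)) [ 20.  13.   3.  -0. -80. -26.]
```

```bash
python3 -m inch '[{"fingers":4,"delta_pos":[-3,1,0],"spin":-8.5},{"fingers":4,"delta_pos":[-6,2,2],"spin":-17},{"fingers":4,"delta_pos":[-9,3,4],"spin":-25.5},{"fingers":4,"delta_pos":[-12,3.5,6],"spin":-34},{"fingers":4,"delta_pos":[-14.5,3.5,8],"spin":-42.5},{"fingers":4,"delta_pos":[-14.5,3.5,10],"spin":-51},{"fingers":4,"delta_pos":[-14.5,3.5,11],"spin":-59.5},{"fingers":4,"delta_pos":[-14.5,3.5,11],"spin":-68},{"fingers":4,"delta_pos":[-14.5,3.5,11],"spin":-76.5},{"fingers":4,"delta_pos":[-14.5,3.5,11],"spin":-85},{"fingers":4,"delta_pos":[-14.5,3.5,11],"spin":-93.5},{"fingers":4,"delta_pos":[-14.5,3.5,11],"spin":-102},{"fingers":4,"delta_pos":[-14.5,3.5,11],"spin":-110.5},{"fingers":4,"delta_pos":[-14.5,3.5,11],"spin":-119},{"fingers":4,"delta_pos":[-14.5,3.5,11],"spin":-127.5},{"fingers":4,"delta_pos":[-14.5,3.5,11],"spin":-136},{"fingers":4,"delta_pos":[-14.5,3.5,11],"spin":-140},{"fingers":4,"delta_pos":[-14.5,3.5,11],"spin":-140},{"fingers":4,"delta_pos":[-14.5,3.5,11],"spin":-140}]'
python3 - <<'E'
from h import *
c,im=wrist(); cv2.imwrite("pics/w46.png",im[:,:,::-1])
cv2.imwrite("pics/w46c.png",cv2.resize(im[0:200,220:420,::-1],None,fx=3,fy=3,interpolation=cv2.INTER_CUBIC))
E
```

```text
time_s: 54.6
tcp_pos: [0.5407, 0.1853, 0.2225]
ee_rot: [[0.712, 0.702, -0.001], [0.702, -0.712, -0.001], [-0.001, -0.0, -1.0]]
wrist_force: [1.0, -0.5, 0.0]
gripper_width: 0.46
```

View pics/w46c.png

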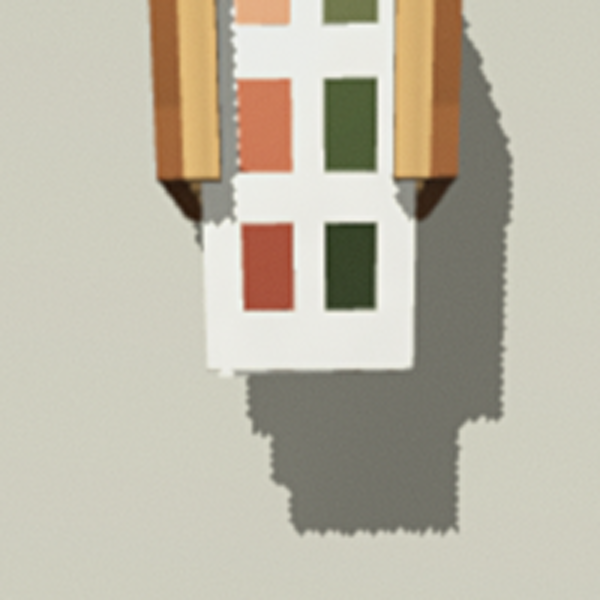

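Run:
```python
from h import *
c=get_calibration("wrist"); f=lambda a:np.array(a)/3+[220,0]
A=ray("wrist",f([(160,178),(457,178)]),.079,c).mean(0); B=ray("wrist",f([(208,369),(412,369)]),.068,c).mean(0); C=ray("wrist",f([(225,376)]),.046,c)[0];
u=np.array([np.cos(np.radians(45.3)),np.sin(np.radians(45.3)),0])
print((A-B)@u,(A-C)@u)
```

```text
0.046110075140745735 0.0475299383048051
```

Run:
```python
from h import *
s=capture("scene"); cv2.imwrite("pics/s47.png",s[:,:,::-1])
```

```text
(no output)
```

View pics/s47.png

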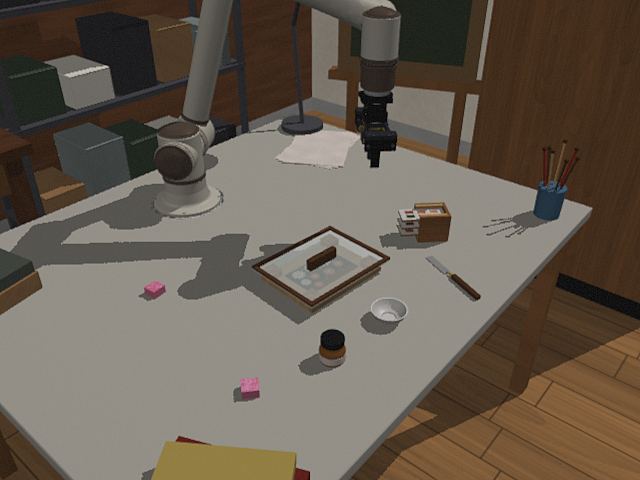

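The final scene shows the cover on the picture at (322,266), the three tablets in the rack at (425,222), and the dish, jar, knife and pink blocks where they started. The arm is clear of everything.

```bash
python3 -c "
from station import finish_job
print(finish_job())"
```

```text
the job is handed in; nothing more can be done
None
```

I handed the job in at about 55 s. `finish_job` reports no verdict, so what follows is what I measured from the camera images.

- **Tablets:** All three are in the rack, face up, one to a level, each pushed until I felt the back stop. The top one stands out 46.1 mm (46 mm is home) and the middle one at most 47.5 mm at one corner. In the last close view the bottom one was hidden under the others. It was in line with them in the earlier close view, so its place now is inferred.
- **Blocks:** The four brown blocks stand on the picture's corners within about 4 mm of the corner points and about 1 degree of square. The pink look-alikes were left alone.
- **Cover:** It lies on the four blocks, 1.6 mm off centre and within 0.2 degrees of square. Its measured size fits a cover resting level at the right height.
- **Bystanders:** The dish, jar and knife look unmoved in the scene view. I did not measure their positions.

One tablet slipped out of the grip on the way to the rack and ended up leaning on the tablets already there. I nudged it flat with closed fingers, regripped it lower and inserted it again.

The cover's long side lay along world y at the start, not x as the description says; I used what the camera showed.

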